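# Set up the bench backstamper and press a figurine on the stamp

## Task

Set up the bench stamper for the white dog figurine: thread the dark steel collar down over the sprung stamp and its guide sleeve until it is fully home on the base, then the white nylon ring fully home on top of it. Then take the dog off its board, set it upright and centred over the red stamp, and press it straight down against the spring until its foot sits firmly all round on the nylon ring, without ramming it (fired biscuit ware chips); finish while still holding it pressed down there, without letting go. Leave the blue ring, the terracotta bears and everything else where they are.

Things in the scene. Friction and masses are not known exactly. Their poses are not given: they have to be found in the camera images.
- stamper_seat (a point): Bench backstamper, fixed: dark green cast base, flange 110 mm across and 10 mm thick, round boss 76 mm across with a flat bright top, the seat, 40 mm above the bench. This point: centre of the seat, on the stamp's vertical axis; z up. A fixed steel guide sleeve, 24 mm in diameter, chamfered, rises 18 mm from the seat. A black thumbscrew sticks out of the boss's side, 54 mm from the axis.
- stamp_face (a point): Centre of the flat face of the red rubber stamp, 21 mm in diameter and 5 mm thick with a chamfered rim, on a sprung stem 17 mm thick that comes out of the guide sleeve. Left free it is 38 mm above the seat; it moves only up and down. z up.
- plunger (a joint): Travel of the sprung stamp, straight down, in m: 0 when free, growing as it is pressed, 0.020 at its own bottom. The spring pushes up with 5 N at the start and 0.5 N more for each mm (12 N at 14 mm). With both rings home (20 mm together) and the dog's foot down on them the travel is 14 mm: the rings are the stop.
- steel_collar_mid (a point): Steel distance collar, a flat dark grey ring: outside 56 mm, bore 28 mm, 12 mm high, about 0.14 kg, lying flat on the bench. This point is on its axis, half-way up. z is its axis.
- nylon_ring_mid (a point): White nylon seating ring: outside 56 mm, bore 28 mm, 8 mm high, about 0.02 kg, lying flat on the bench. This point is on its axis, half-way up. z is its axis.
- dog_mid (a point): White biscuit seated dog with pointed grey ears and grey tail, about 0.2 kg, 90 mm tall, upright on the ware board. This point: on the axis of its round foot, 44 mm above the foot's underside. z up, snout along its own -x (reaching 35 mm out, 58 to 78 mm up), y across the body. Torso: upright cylinder 38 mm in diameter, 30 to 60 mm up, best gripped across y at 50 mm up; head above it 35 mm wide.
- dog_foot (a point): Centre of the underside of the dog's round foot, 44 mm below the point above, same axes. The foot is 54 mm in diameter up to 16 mm, then narrows to the torso at 30 mm. Underneath, inside a foot ring 8 mm wide, is a flat recess 38 mm in diameter and 4 mm deep, where the stamp presses.
- blue_ring_mid (a point): Bystander: spare blue plastic ring, outside 62 mm, bore 28 mm, 14 mm high, lying flat on the bench. Centre.
- bear_a_mid (a point): Bystander: terracotta-brown bear with round ears, 54 mm foot, 88 mm tall, on the same board as the dog. 44 mm above its foot, on its axis.
- bear_b_mid (a point): Bystander: a second terracotta bear, the same.
- ware_board: Grey-brown ware board, 300 by 130 by 10 mm, fixed, long side along its own x; the dog and the two bears stand in a row along it, 90 mm apart. Origin: centre of its underside.
- ink_tin: Bystander: closed flat ink-pad tin, green lid, 77 by 107 by 19 mm, on the bench between the robot and the stamper. Origin: centre of its underside.
- glaze_jar: Bystander at the back of the bench: amber glass glaze jar with black cap, 84 mm across, 85 mm tall. Origin: centre of its underside.
- sable_brush: Bystander at the back of the bench: a flat wooden-handled brush about 190 mm long, lying on the bench. Origin: near its middle.
Not all that is in view belongs to the job. What is shaped like the part that bears dog_mid but green is not meant.

How it is judged:
On the way, in this order (a step that is already met when the one before it is completed fails the run):
1. the steel collar lies fully home on the base, let go (horizontal distance between steel_collar_mid and stamper_seat below 0.004 m and z of steel_collar_mid in the frame of stamper_seat between 0.0045 and 0.0075 m and angle between steel_collar_mid's own z axis and vertical below 0.06 rad and contact force between the fingers and steel_collar below 0.2 N), for 0.2 s.
2. the nylon ring lies fully home on the steel collar, let go (horizontal distance between nylon_ring_mid and stamper_seat below 0.004 m and z of nylon_ring_mid in the frame of stamper_seat between 0.0145 and 0.0175 m and angle between nylon_ring_mid's own z axis and vertical below 0.06 rad and contact force between the fingers and nylon_ring below 0.2 N), for 0.2 s.
At the end, for the whole second after the job is handed in: Steel collar home on the seat, nylon ring home on it (4 mm centring, 1.5 mm depth); dog upright (3.4 deg), centred on the stamp within 6 mm, foot within 1.5 mm of the ring and bearing on it with over 1.5 N, stamp in 12.5 to 16 mm, fingers still on the dog (horizontal distance between each of steel_collar_mid, nylon_ring_mid and stamper_seat below 0.004 m and z of steel_collar_mid in the frame of stamper_seat below 0.0075 m and z of nylon_ring_mid in the frame of stamper_seat between 0.014 and 0.0175 m and horizontal distance between dog_foot and stamper_seat below 0.006 m and z of dog_foot in the frame of stamper_seat between 0.018 and 0.0215 m and angle between dog_foot's own z axis and vertical below 0.06 rad and value of joint plunger between 0.0125 and 0.016 m and contact force between dog and nylon_ring above 1.5 N and contact force between the fingers and dog above 2 N); the arm keeps its last pose, push and grip.
It fails at once if the dog is rammed: more than 60 N on the nylon ring (contact force between dog and nylon_ring above 60 N).
It fails at once if the dog is tipped over (angle between dog_foot's own z axis and vertical above 0.6 rad).
It fails at once if a bystander is moved by more than 25 mm (distance of any of blue_ring_mid, bear_a_mid, bear_b_mid, ink_tin, glaze_jar, sable_brush from where it was at the start of the episode above 0.025 m).
It also fails if it takes over 67 s, if anything falls off the work surface, if the arm or the gripper's body presses on something with over 40 N, if the wrist force passes 120 N, or if a joint passes its speed limit or range.

## Robot

A 6-joint arm with a two-finger parallel gripper is mounted at the origin on the work surface. World frame = base frame: x ahead of the robot, y to its left, z up, the work surface at z = 0. Lengths are in m, angles in rad, forces in N, time in s.
With the tool pointing down it reaches from about 0.35 to 0.775 m from the base axis. Payload 7.3 kg.
Tool frame: the origin (TCP) lies at the very end of the fingers, on their centre line; the grasp point (between the pads) lies 19 mm behind it; x points along the fingers, z is the direction in which the jaws open and shut, and the axes are right-handed (so a half turn about x gives the same grasp; the last joint's range is limited). The gripper opens to 92 mm and grips with 3 to 60 N. Pads are 19 mm wide; open, the fingers measure 130 mm over their backs; the gripper's body (75 mm by 190 mm) begins 47 mm behind the grasp point.
Start: joints at [-0.146, 0.342, 1.524, -0, 1.275, -0.146], TCP at [0.525, 0, 0.227] pointing down, gripper open.
Joint ranges: [-2.53, 2.53], [-0.77, 2.02], [0.04, 2.7], [-1, 4.14], [0.28, 2.66], [-3.11, 3.11]. Speed limits (rad/s): [2.57, 2.57, 3.14, 3.14, 3.14, 3.14].

## Interface

Orientations are given as a 3x3 rotation matrix whose columns are the frame's x, y, z axes.
In Python, from bench import ctrl gives the robot as it stands. The module is installed in compiled form; this text tells all that it offers.
- The arm moves only by the tool play_rows, never from a script. Its argument "moves" is a list of rows, each a list of 5 numbers: the gripper command: -1 is fully open, 1 is shut, values between are in proportion, then the shift along the world's x, y, z in mm, then the turn about the world's z in units of 5 degrees (1.0 is 5 degrees). A call has 1 to 5 rows; each row shifts and turns the commanded pose from where the row before left it; what a row does not reach is not made up. A row lasts 1/12 s, in which the tool goes at most 41.7 mm and 7.16 degrees, less where a joint would pass 70% of its speed; a pose out of reach is approached as far as the arm can. A call is refused whole if a number of a shift passes 41.7 or a number of a turn 1, either way. A call with a gripper value outside its range is refused whole. The fingers move at their own pace and stop on an object; the grip force is fixed at half the most. Time passes only in rows, so rows that do not move let the fingers close. It gives the time, the measured TCP pose, the force and the opening at its end, in the units of the state.
- ctrl.read_state(): the state, without advancing time (a new reading comes with each control period).
- ctrl.capture(name): name is "scene" or "side" or "wrist"; returns a dict with "frame" (480x640x3 uint8, red, green, blue), "camera_matrix" (3x3 intrinsics, pixels), "dist" ([k1, k2, p1, p2, k3] as OpenCV has them; the pictures are not rectified), "T" (4x4, takes a point from camera to world coordinates). Camera axes: x right, y down, z forward; pixel columns grow to the right and rows downward; lengths in m; the calibration is good to about 2 mm. A picture is of the moment at which its call begins. There is no depth.
- ctrl.finish_job(): hands the job in, once; it reports no verdict.
The state is a dict: "clock": time; "qpos": joint angles; "qd": joint speeds; "joint_efforts": joint torques, N m; "tool_pos": TCP position; "ee_rot": TCP orientation; "wrist_force": force on the tool from outside, world axes, zero at the start; "torque": the same for the moment, N m; "grip_width": finger opening in m.
Only numpy, scipy, OpenCV 4.12 (cv2) and the standard library are available. Lean on these libraries where they do the work, as an engineer would, in place of code of your own. Each camera call takes 0.05 s, during which the arm holds its last target.

## Working session

There is one attempt and no reset: what is moved stays moved. The work goes in short steps, Python scripts to look and compute and a tool call to move; the robot and the scene stay as the last step left them, time stands still between calls to the robot, and variables do not carry over. Pictures are saved under pics/ and viewed, and the job is handed in when it is done.

Besides the shell and the picture viewer there is one more tool, called after "Call:" as name(argument=value, ...) on one line, values as JSON. play_rows: Moves the arm, as the interface text tells. Its arguments: {"type":"object","properties":{"moves":{"type":"array","items":{"type":"array","items":{"type":"number"}}}},"required":["moves"]}

```bash
mkdir -p pics
python3 - <<'E'
from bench import ctrl
import cv2
s=ctrl.read_state()
print(s)
for n in ["scene","side","wrist"]:
    c=ctrl.capture(n); cv2.imwrite(f"pics/{n}0.png",c["frame"][:,:,::-1]); print(n,c["camera_matrix"],c["dist"],c["T"].round(4))
E
```

```text
{'clock': 0.0, 'qpos': array([-1.46014469e-01,  3.42720059e-01,  1.52503301e+00, -1.10249523e-05,
        1.27539440e+00, -1.45978385e-01]), 'qd': array([ 0.00015199,  0.00134575,  0.00081144, -0.00205186, -0.0012221 ,
        0.00037342]), 'joint_efforts': array([ 7.61924657e-04, -4.31245601e+01, -2.44219762e+01,  7.17750052e-02,
        5.59406646e-02, -1.04314388e-04]), 'tool_pos': array([5.24585782e-01, 7.21866759e-05, 2.26040766e-01]), 'ee_rot': array([[-1.53980270e-03,  3.30320507e-05,  9.99998814e-01],
       [ 2.15784200e-04,  9.99999976e-01, -3.26998236e-05],
       [-9.99998791e-01,  2.15733593e-04, -1.53980979e-03]]), 'wrist_force': array([ 0.1087654 ,  0.04487389, -0.30010026]), 'torque': array([ 0.0255938 ,  0.02579621, -0.01047466]), 'grip_width': 0.09165526019518473}
scene [[554.1126118    0.         311.08971511]
 [  0.         554.1126118  243.93079689]
 [  0.           0.           1.        ]] [-0.12557808  0.          0.          0.          0.        ] [[ 0.4896  0.6856 -0.5387  1.1473]
 [ 0.8719 -0.394   0.2909 -0.3505]
 [-0.0128 -0.6121 -0.7907  0.9969]
 [ 0.      0.      0.      1.    ]]
side [[433.5939019    0.         319.95628454]
 [  0.         433.5939019  241.61883664]
 [  0.           0.           1.        ]] [0.00775897 0.         0.         0.         0.        ] [[-0.9953 -0.0716  0.0653  0.4588]
 [-0.0961  0.644  -0.759   0.7159]
 [ 0.0123 -0.7617 -0.6478  0.6709]
 [ 0.      0.      0.      1.    ]]
wrist [[402.76990748   0.         316.71758859]
 [  0.         402.76990748 239.93317483]
 [  0.           0.           1.        ]] [-0.01053454  0.          0.          0.          0.        ] [[ 1.000e+00  8.000e-04 -1.500e-03  5.262e-01]
 [ 4.000e-04 -9.616e-01 -2.745e-01  7.390e-02]
 [-1.700e-03  2.745e-01 -9.616e-01  3.844e-01]
 [ 0.000e+00  0.000e+00  0.000e+00  1.000e+00]]
```

View pics/scene0.png

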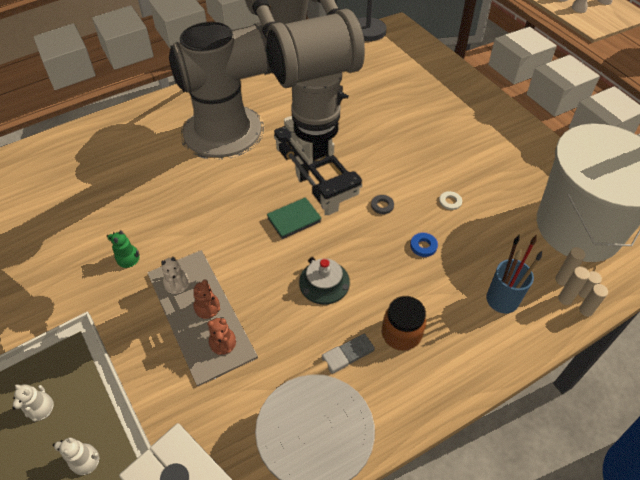

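View pics/side0.png

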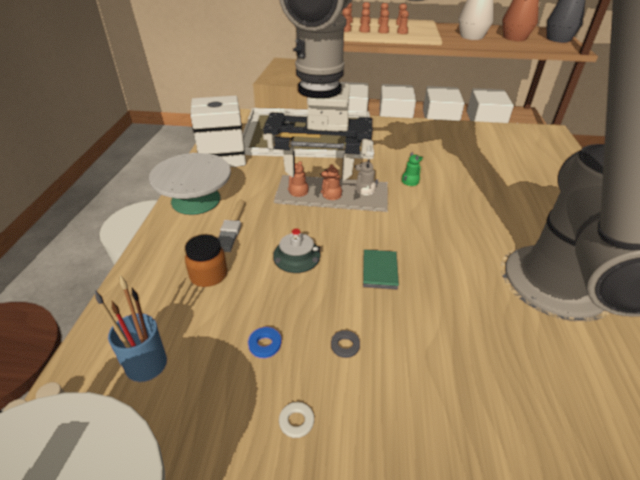

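View pics/wrist0.png

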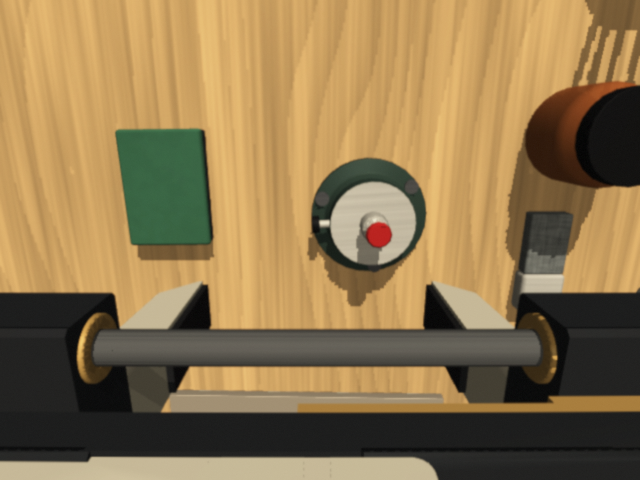

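```bash
cat > h.py <<'E'
import numpy as np, cv2
from bench import ctrl
def ray(c,uv):
    p=cv2.undistortPoints(np.array(uv,float).reshape(-1,1,2),c["camera_matrix"],np.array(c["dist"],float)).reshape(-1,2)
    d=np.c_[p,np.ones(len(p))]@c["T"][:3,:3].T
    return c["T"][:3,3],d
def onz(c,uv,z):
    o,d=ray(c,uv); return o+d*((z-o[2])/d[:,2])[:,None]
def tri(*cu):
    A=np.zeros((3,3));b=np.zeros(3);L=[]
    for c,uv in cu:
        o,d=ray(c,[uv]);d=d[0]/np.linalg.norm(d[0]);P=np.eye(3)-np.outer(d,d);A+=P;b+=P@o;L.append((o,P))
    x=np.linalg.solve(A,b); return x,[np.linalg.norm(P@(x-o)) for o,P in L]
def proj(c,X):
    T=np.linalg.inv(c["T"]);X=np.atleast_2d(X).astype(float)
    return cv2.projectPoints(X,cv2.Rodrigues(T[:3,:3])[0],T[:3,3],c["camera_matrix"],np.array(c["dist"],float))[0].reshape(-1,2)
def blobs(m,lo=30):
    n,l,s,ce=cv2.connectedComponentsWithStats(m.astype(np.uint8))
    return [(ce[i].round(1),s[i]) for i in range(1,n) if s[i][4]>lo],l
def save(c,name,box=None,k=1):
    f=c["frame"][:,:,::-1]
    if box: f=f[box[1]:box[3],box[0]:box[2]]
    cv2.imwrite("pics/"+name,cv2.resize(f,None,fx=k,fy=k,interpolation=cv2.INTER_CUBIC))
E
python3 - <<'E'
from h import *
sc=ctrl.capture("scene");sd=ctrl.capture("side")
save(sc,"sc_rings.png",(360,180,480,270),6);save(sd,"sd_rings.png",(230,310,380,450),5)
save(sc,"sc_dog.png",(140,220,260,350),4);save(sd,"sd_dog.png",(260,140,430,220),4)
save(sc,"sc_st.png",(280,240,380,310),6);save(sd,"sd_st.png",(260,215,335,285),6)
E
python3 - <<'E'
import cv2,numpy as np
a=[cv2.imread(f"pics/{n}.png") for n in ["sc_rings","sd_rings","sc_dog","sd_dog","sc_st","sd_st"]]
def fit(i): 
    h,w=i.shape[:2];s=min(400/w,290/h);i=cv2.resize(i,None,fx=s,fy=s);o=np.zeros((290,400,3),np.uint8);o[:i.shape[0],:i.shape[1]]=i;return o
cv2.imwrite("pics/m1.png",np.vstack([np.hstack([fit(a[0]),fit(a[1])]),np.hstack([fit(a[4]),fit(a[5])])]))
cv2.imwrite("pics/m2.png",np.hstack([fit(a[2]),fit(a[3])]))
E
```

```text
(no output)
```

View pics/m1.png

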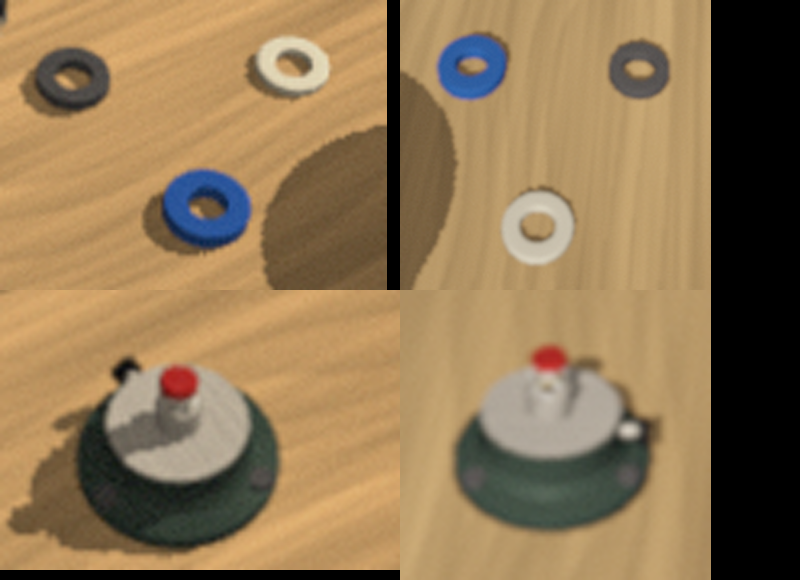

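View pics/m2.png

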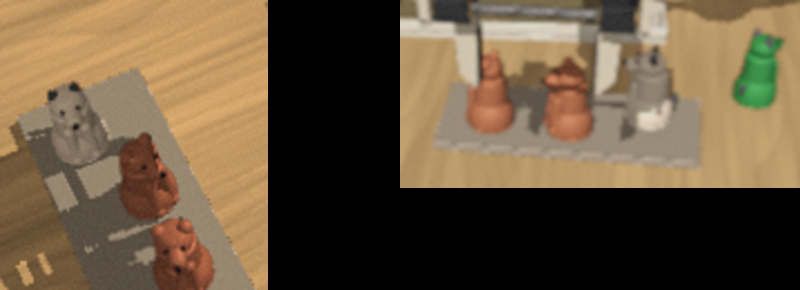

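Run:
```python
from h import *
C={n:ctrl.capture(n) for n in ["scene","side","wrist"]}
def hsv(c): return cv2.cvtColor(c["frame"],cv2.COLOR_RGB2HSV).astype(int)
def ell(m,roi):
    mm=np.zeros_like(m);x0,y0,x1,y1=roi;mm[y0:y1,x0:x1]=m[y0:y1,x0:x1]
    b,l=blobs(mm,20)
    n=max(b,key=lambda t:t[1][4]); s=n[1]
    k=(l==l[mm][0]) if 0 else None
    lab=[i for i in range(1,l.max()+1)]; i=max(lab,key=lambda i:(l==i).sum())
    k=(l==i).astype(np.uint8)
    cn=max(cv2.findContours(k,cv2.RETR_EXTERNAL,cv2.CHAIN_APPROX_NONE)[0],key=cv2.contourArea)
    e=cv2.fitEllipse(cv2.convexHull(cn)); M=cv2.moments(cv2.convexHull(cn))
    return np.array([M['m10']/M['m00'],M['m01']/M['m00']]),e
R={"steel":{"scene":(365,188,400,220),"side":(325,325,365,362)},
"nylon":{"scene":(435,188,466,212),"side":(275,398,318,440)},
"blue":{"scene":(408,230,442,258),"side":(245,322,285,360)},
"stamp":{"scene":(310,255,340,275),"side":(285,226,308,242),"wrist":(355,210,400,255)}}
for o,v in R.items():
    cu=[]
    for cam,roi in v.items():
        h=hsv(C[cam]);H,S,V=h[...,0],h[...,1],h[...,2]
        m={"steel":(S<80)&(V<130),"nylon":(S<75)&(V>120),"blue":(H>95)&(H<130)&(S>120),"stamp":((H<6)|(H>172))&(S>170)&(V>90)}[o]
        ce,e=ell(m,roi);cu.append((C[cam],ce));print(o,cam,ce.round(1),np.round(e[0]+e[1],1))
    X,r=tri(*cu);print("  ->",(X*1000).round(1),np.round(np.array(r)*1000,1))
    zz={"steel":.006,"nylon":.004,"blue":.007,"stamp":.0755}[o]
    for c,u in cu: print("   plane",(onz(c,[u],zz)*1000).round(1))
# seat
for cam,roi in {"scene":(295,255,350,300),"side":(275,225,325,265),"wrist":(320,175,422,272)}.items():
    h=hsv(C[cam]);H,S,V=h[...,0],h[...,1],h[...,2]
    ce,e=ell((S<70)&(V>95),roi);print("seat",cam,ce.round(1),np.round(e[0]+e[1],1),(onz(C[cam],[e[0],ce],.04)*1000).round(1))
```

```text
steel scene [382.1 204. ] [382.1 204.   18.6  22.2]
steel side [345.  343.4] [345.  343.5  27.   28.7]
  -> [451.3 221.3   5.5] [0.4 0.4]
   plane [[451.3 221.    6. ]]
   plane [[451.6 222.    6. ]]
nylon scene [450.3 199.7] [450.4 199.7  16.8  23.1]
nylon side [296.  419.5] [296.  419.5  34.7  36.7]
  -> [521.3 375.1   3.5] [0.8 0.8]
   plane [[520.8 374.4   4. ]]
   plane [[521.9 375.8   4. ]]
blue scene [423.4 244.3] [423.4 244.3  23.   26.3]
blue side [264.4 342. ] [264.4 342.   28.9  32.3]
  -> [600.3 234.3   6.1] [0.5 0.5]
   plane [[600.3 233.6   7. ]]
   plane [[600.5 235.3   7. ]]
stamp scene [324.4 262.9] [324.3 262.8   7.2   8.1]
stamp side [295.6 231. ] [295.6 231.    4.4   7.2]
stamp wrist [377.6 234.3] [377.6 234.3  23.4  24.3]
  -> [575.  -11.   74.6] [0.6 0.8 1. ]
   plane [[575.9 -11.9  75.5]]
   plane [[574.9 -11.2  75.5]]
   plane [[574.6  -9.8  75.5]]
seat scene [324.  272.9] [323.9 272.8  29.5  36.4] [[575.6 -12.6  40. ]
 [575.8 -12.6  40. ]]
seat side [297.1 244.5] [297.6 244.8  22.9  38.8] [[570.7  -7.   40. ]
 [571.9  -7.7  40. ]]
seat wrist [370.5 222.6] [369.8 222.7  82.3  93. ] [[572.8  -8.8  40. ]
 [573.4  -8.7  40. ]]
```

Call:
play_rows(moves=[[-1,-12,36,-8,0],[-1,-12,36,-12,0],[-1,-12,36,-12,0],[-1,-12,36,-12,0],[-1,-12,36,-12,0]])

```text
clock: 0.82
tool_pos: [0.4643, 0.1814, 0.1704]
ee_rot: [[0.001, 0.001, 1.0], [0.0, 1.0, -0.001], [-1.0, 0.0, 0.001]]
wrist_force: [1.2, 0.1, 0.8]
grip_width: 0.0922
```

Call:
play_rows(moves=[[-1,-13,34,-12,0],[-1,0,7,-20,0],[-1,0,0,-18,0],[-1,0,0,0,0],[-1,0,0,0,0]])

```text
clock: 1.23
tool_pos: [0.4516, 0.2209, 0.1204]
ee_rot: [[-0.002, -0.0, 1.0], [-0.001, 1.0, 0.0], [-1.0, -0.001, -0.002]]
wrist_force: [-1.0, -1.0, 0.0]
grip_width: 0.0919
```

```bash
cat >> h.py <<'E'
def ellipse(c,kind,roi,minarea=60):
    h=cv2.cvtColor(c["frame"],cv2.COLOR_RGB2HSV).astype(int);H,S,V=h[...,0],h[...,1],h[...,2]
    m={"steel":(S<80)&(V<130),"nylon":(S<75)&(V>120),"blue":(H>95)&(H<130)&(S>120),"stamp":((H<6)|(H>172))&(S>170)&(V>90),"wood_hole":(S>85)}[kind]
    mm=np.zeros(m.shape,np.uint8);x0,y0,x1,y1=roi;mm[y0:y1,x0:x1]=m[y0:y1,x0:x1]
    cn=max(cv2.findContours(mm,cv2.RETR_EXTERNAL,cv2.CHAIN_APPROX_NONE)[0],key=cv2.contourArea)
    hu=cv2.convexHull(cn);M=cv2.moments(hu)
    return np.array([M['m10']/M['m00'],M['m01']/M['m00']]),cv2.fitEllipse(hu),hu
E
python3 - <<'E'
from h import *
s=ctrl.read_state();print(s["clock"],(s["tool_pos"]*1000).round(1),s["wrist_force"].round(2))
c=ctrl.capture("wrist");save(c,"w1.png");print(c["T"].round(4))
for X in ([.4513,.2213,.0],[.4513,.2213,.012]): print(proj(c,X))
E
```

```text
1.2333 [451.6 220.9 120.4] [-0.96 -0.98  0.01]
[[ 1.000e+00  1.300e-03 -1.800e-03  4.531e-01]
 [ 8.000e-04 -9.614e-01 -2.753e-01  2.949e-01]
 [-2.100e-03  2.753e-01 -9.614e-01  2.785e-01]
 [ 0.000e+00  0.000e+00  0.000e+00  1.000e+00]]
[[314.92683974 231.64146436]]
[[314.81573224 236.10790579]]
```

View pics/w1.png

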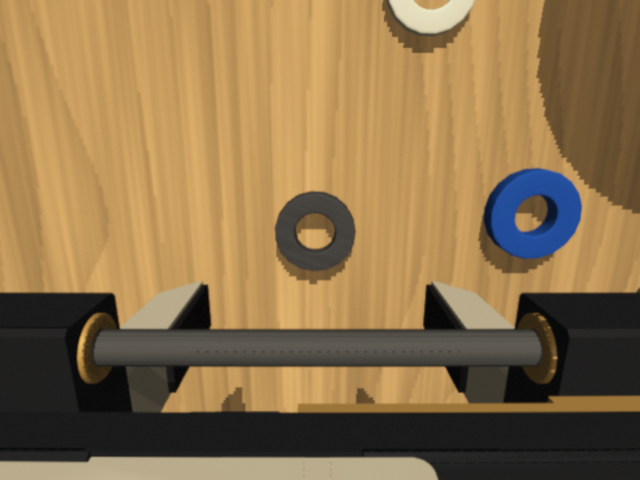

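Run:
```python
from h import *
c=ctrl.capture("wrist")
ce,e,_=ellipse(c,"steel",(265,180,365,285));print(ce,e,(onz(c,[ce,e[0]],.009)*1000).round(1))
```

```text
[313.17565248 230.66554563] ((313.15203857421875, 230.67031860351562), (77.90249633789062, 78.28018951416016), 87.87203216552734) [[451.2 224.1   9. ]
 [451.2 224.1   9. ]]
```

Call:
play_rows(moves=[[-1,0,1,-35,0],[-1,0,1,-33,0],[-1,0,0,-15,0],[-1,0,0,0,0]])

```text
clock: 1.67
tool_pos: [0.4509, 0.2219, 0.0358]
ee_rot: [[-0.004, 0.001, 1.0], [-0.001, 1.0, -0.001], [-1.0, -0.001, -0.004]]
wrist_force: [-1.3, -0.5, 0.1]
grip_width: 0.0919
```

Run:
```python
from h import *
s=ctrl.read_state();print(s["clock"],(s["tool_pos"]*1000).round(1),s["wrist_force"].round(2))
c=ctrl.capture("wrist");save(c,"w2.png");print(proj(c,s["tool_pos"]))
print(proj(c,[.4513,.2225,.009]))
ce,e,_=ellipse(c,"steel",(240,170,390,330));print(ce,e,(onz(c,[ce,e[0]],.009)*1000).round(1))
```

```text
1.6667 [450.9 221.9  35.8] [-1.3  -0.54  0.15]
[[313.71784197 304.31366531]]
[[315.17373552 279.84163388]]
[315.15489539 275.97579378] ((315.0893249511719, 276.26263427734375), (110.44229125976562, 111.43978118896484), 86.08602905273438) [[451.3 224.5   9. ]
 [451.3 224.4   9. ]]
```

View pics/w2.png

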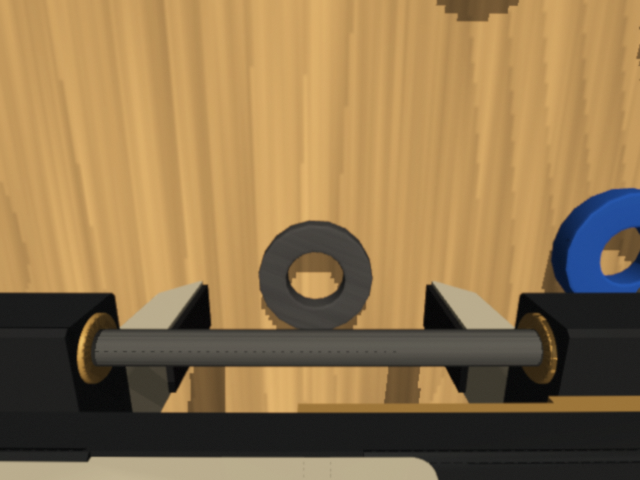

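Run:
```python
from h import *
s=ctrl.read_state()
c=ctrl.capture("wrist");print(proj(c,s["tool_pos"]+np.array([[.046,.0095,0],[-.046,.0095,0],[.046,-.0095,0],[.046,.0095,.04],[.046,.0105,0]])))
save(c,"w2z.png",(150,250,500,340),2)
```

```text
[[422.76535852 283.56700982]
 [204.7268855  283.5711213 ]
 [419.59679303 324.25902256]
 [453.51358026 330.01223038]
 [422.9369335  281.35482321]]
```

View pics/w2z.png

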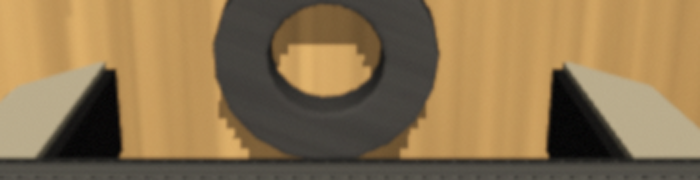

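Call:
play_rows(moves=[[-1,0,2,-20,0],[-1,0,0,-12,0],[-1,0,0,0,0],[0.3,0,0,0,0],[0.6,0,0,0,0]])

```text
clock: 2.18
tool_pos: [0.4533, 0.2253, 0.0075]
ee_rot: [[0.003, 0.0, 1.0], [0.001, 1.0, -0.0], [-1.0, 0.001, 0.003]]
wrist_force: [0.1, 0.8, 0.7]
grip_width: 0.0827
```

Call:
play_rows(moves=[[1,0,0,0,0],[1,0,0,0,0],[1,0,0,0,0],[1,0,0,0,0]])

```text
clock: 2.52
tool_pos: [0.4519, 0.225, 0.0061]
ee_rot: [[0.0, 0.0, 1.0], [0.0, 1.0, -0.0], [-1.0, 0.0, 0.0]]
wrist_force: [-1.7, -0.2, 1.6]
grip_width: 0.0563
```

Run:
```python
from h import *
s=ctrl.read_state();print(s["clock"],(s["tool_pos"]*1000).round(1),s["wrist_force"].round(2),s["grip_width"])
c=ctrl.capture("wrist");save(c,"w3.png")
```

```text
2.5167 [451.9 225.    6.1] [-1.67 -0.17  1.56] 0.05627686037251074
```

View pics/w3.png

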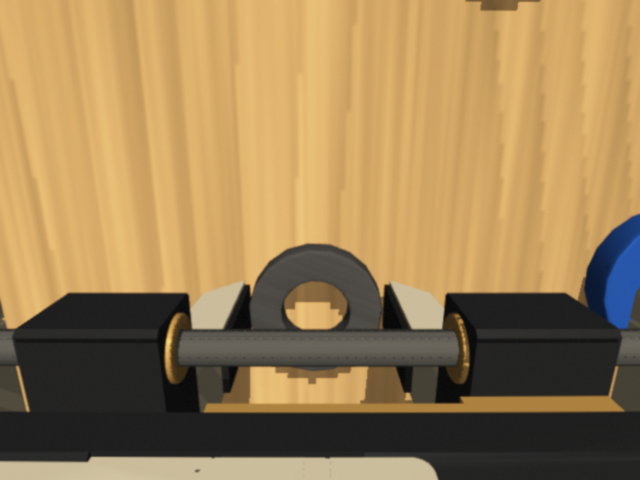

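Call:
play_rows(moves=[[1,0,0,20,0],[1,0,0,35,0],[1,0,0,35,0],[1,10,-18,20,0],[1,16,-34,0,0]])

```text
clock: 2.98
tool_pos: [0.4798, 0.1755, 0.1204]
ee_rot: [[0.008, -0.004, 1.0], [0.003, 1.0, 0.004], [-1.0, 0.003, 0.008]]
wrist_force: [1.0, 0.4, -1.0]
grip_width: 0.0543
```

Call:
play_rows(moves=[[1,18,-34,0,0],[1,18,-34,0,0],[1,18,-34,0,0],[1,18,-34,0,0],[1,15,-30,0,0]])

```text
clock: 3.4
tool_pos: [0.5658, 0.0047, 0.1156]
ee_rot: [[0.0, 0.001, 1.0], [-0.0, 1.0, -0.001], [-1.0, -0.0, 0.0]]
wrist_force: [0.5, -0.4, -1.3]
grip_width: 0.0542
```

Call:
play_rows(moves=[[1,10,-17,0,0],[1,0,0,0,0],[1,0,0,0,0],[1,0,0,0,0]])

```text
clock: 3.73
tool_pos: [0.5743, -0.0094, 0.1153]
ee_rot: [[-0.001, 0.0, 1.0], [0.001, 1.0, -0.0], [-1.0, 0.001, -0.001]]
wrist_force: [-0.4, 0.6, -1.7]
grip_width: 0.0538
```

Run:
```python
from h import *
s=ctrl.read_state();print(s["clock"],(s["tool_pos"]*1000).round(1),s["wrist_force"].round(2),s["grip_width"])
c=ctrl.capture("wrist");save(c,"w4.png")
c=ctrl.capture("scene");save(c,"s4.png",(260,180,400,320),4)
c=ctrl.capture("side");save(c,"d4.png",(240,160,360,290),4)
```

```text
3.7333 [574.3  -9.4 115.3] [-0.38  0.63 -1.71] 0.05377230187329946
```

View pics/w4.png

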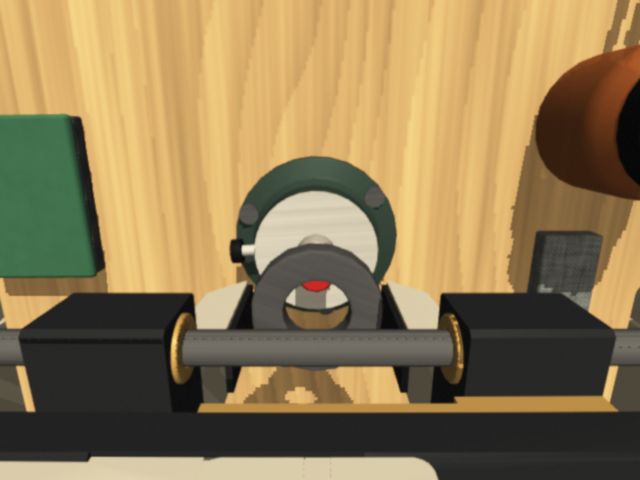

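View pics/s4.png

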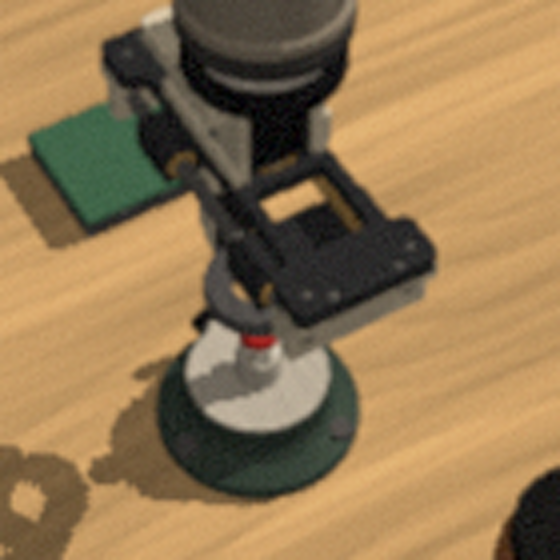

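View pics/d4.png

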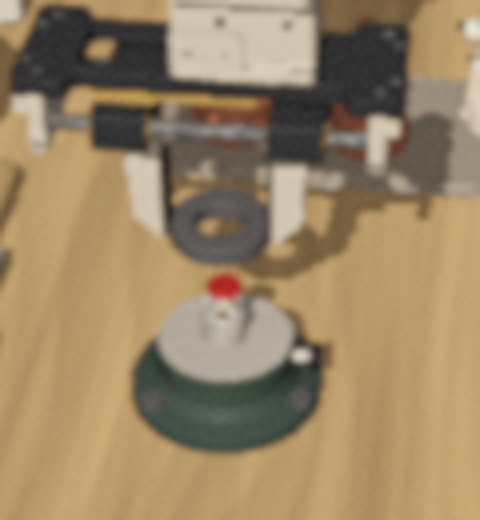

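Run:
```python
from h import *
c=ctrl.capture("wrist");s=ctrl.read_state();print(s["tool_pos"]*1000)
h=cv2.cvtColor(c["frame"],cv2.COLOR_RGB2HSV).astype(int);S,V=h[...,1],h[...,2]
# top rim outer edge: scan columns 268..366 from seat downwards to dark
pts=[]
for x in range(258,376,3):
    col=V[225:325,x]
    d=c["frame"][:,:,::-1].astype(int).max(2)[225:325,x]
    g=np.diff(d.astype(int)); 
    pts.append((x,225+int(np.argmin(g[:90]))+.5,))
print(pts)
print("inner"); 
for X in ([0,0,.006],[0,.028,.006],[0.028,0,.006],[-.028,0,.006],[0,-.028,.006]): print(proj(c,s["tool_pos"]+np.array(X)))
save(c,"w4z.png",(230,220,400,340),4)
```

```text
[574.60231124  -8.85971465 115.8146412 ]
[(258, 272.5), (261, 274.5), (264, 269.5), (267, 264.5), (270, 261.5), (273, 259.5), (276, 256.5), (279, 254.5), (282, 252.5), (285, 250.5), (288, 303.5), (291, 304.5), (294, 246.5), (297, 246.5), (300, 307.5), (303, 286.5), (306, 243.5), (309, 242.5), (312, 243.5), (315, 243.5), (318, 243.5), (321, 243.5), (324, 243.5), (327, 308.5), (330, 307.5), (333, 306.5), (336, 306.5), (339, 304.5), (342, 304.5), (345, 301.5), (348, 250.5), (351, 251.5), (354, 254.5), (357, 256.5), (360, 259.5), (363, 261.5), (366, 264.5), (369, 268.5), (372, 272.5), (375, 262.5)]
inner
[[313.91201782 310.74107168]]
[[313.91404937 245.94497443]]
[[381.57093337 310.86502886]]
[[246.26222824 310.57497129]]
[[313.91150317 369.72369132]]
```

View pics/w4z.png

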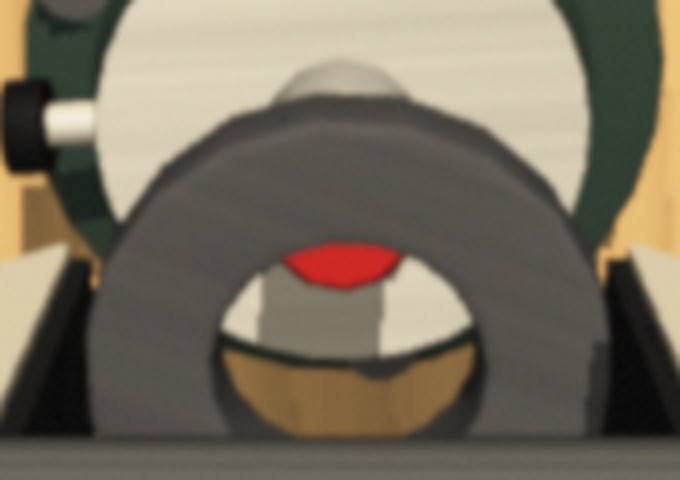

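Run:
```python
from h import *
c=ctrl.capture("wrist");s=ctrl.read_state();t=s["tool_pos"];print(t*1000)
zt=t[2]+.006
print("bore top edge", onz(c,[[317,280.5]],zt)*1000, "outer top edge",onz(c,[[317,250]],zt)*1000,"bottom outer",onz(c,[[317,243.7]],t[2]-.006)*1000)
print("bore sides",onz(c,[[283.2,303],[351.7,303]],zt)*1000,"outer sides",onz(c,[[251.5,310],[382.5,310]],zt)*1000)
print("red -y edge",onz(c,[[315.75,292.5]],.0775)*1000)
w=cv2.imread("pics/wrist0.png");cv2.imwrite("pics/w0z.png",cv2.resize(w[150:280,300:440],None,fx=5,fy=5,interpolation=cv2.INTER_CUBIC))
```

```text
[574.73661616  -8.99775235 115.87182115]
bore top edge [[575.97848456   4.45882919 121.87182115]] outer top edge [[575.95055142  17.38476785 121.87182115]] bottom outer [[575.95481496  16.43627206 109.87182115]]
bore sides [[562.09248376  -5.48834594 121.87182115]
 [590.2765011   -5.42668781 121.87182115]] outer sides [[548.90648819  -8.67780358 121.87182115]
 [603.10250419  -8.5584863  121.87182115]]
red -y edge [[575.38041638 -19.96606119  77.5       ]]
```

View pics/w0z.png

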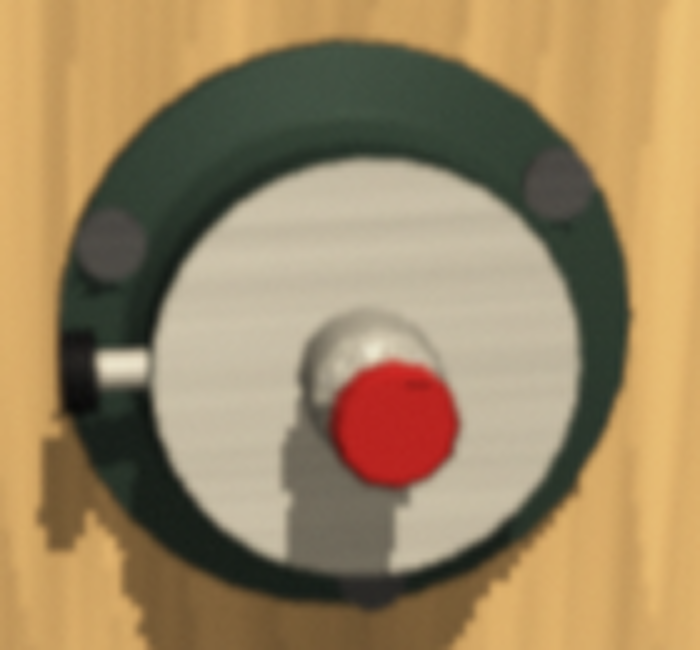

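Call:
play_rows(moves=[[1,-0.7,0,-10,0],[1,0,0,-14,0],[1,0,0,-12,0],[1,0,0,-8,0],[1,0,0,0,0]])

```text
clock: 4.4
tool_pos: [0.5729, -0.0095, 0.0695]
ee_rot: [[-0.004, -0.0, 1.0], [0.001, 1.0, 0.0], [-1.0, 0.001, -0.004]]
wrist_force: [-0.3, -0.0, -1.8]
grip_width: 0.0544
```

Run:
```python
from h import *
s=ctrl.read_state();print(s["clock"],(s["tool_pos"]*1000).round(1),s["wrist_force"].round(2),s["torque"].round(2),s["grip_width"])
c=ctrl.capture("wrist");save(c,"w5z.png",(230,220,400,340),4)
c=ctrl.capture("side");save(c,"d5.png",(240,160,360,290),4)
```

```text
4.4 [572.9  -9.5  69.5] [-0.33 -0.04 -1.83] [ 0.01  0.   -0.  ] 0.054366392503835334
```

View pics/w5z.png

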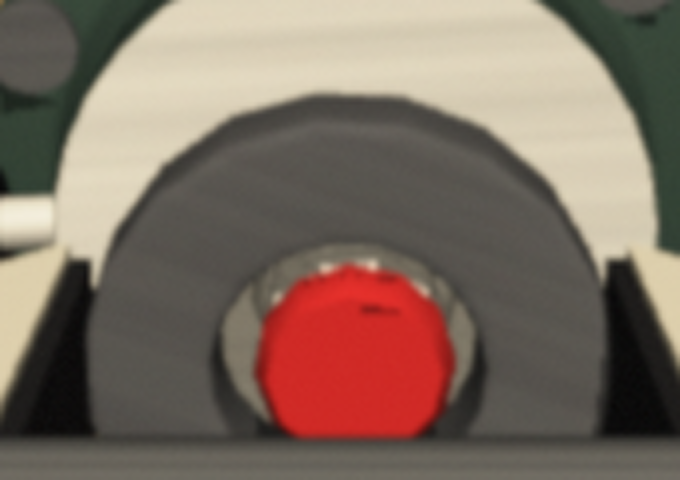

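View pics/d5.png

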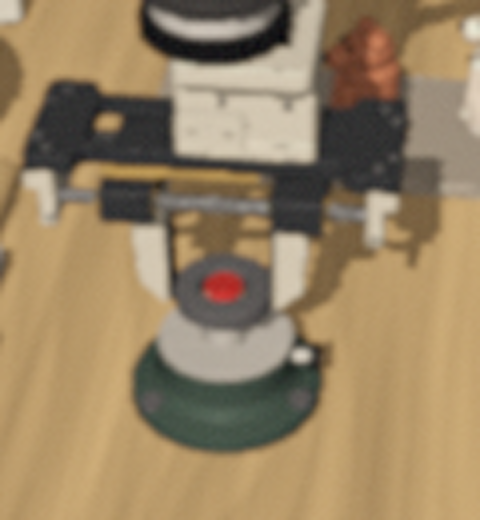

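Call:
play_rows(moves=[[1,0.5,0,-6,0],[1,0,0,-6,0],[1,0,0,-5,0],[1,0,0,-3,0],[1,0,0,0,0]])

```text
clock: 4.92
tool_pos: [0.5743, -0.01, 0.0508]
ee_rot: [[-0.001, 0.0, 1.0], [0.0, 1.0, -0.0], [-1.0, 0.0, -0.001]]
wrist_force: [-0.1, -0.2, -1.0]
grip_width: 0.0537
```

Run:
```python
from h import *
s=ctrl.read_state();print(s["clock"],(s["tool_pos"]*1000).round(1),s["wrist_force"].round(2),s["torque"].round(2),s["grip_width"])
c=ctrl.capture("wrist");save(c,"w6z.png",(230,220,400,340),4)
```

```text
4.9167 [574.3 -10.   50.8] [-0.09 -0.21 -1.03] [0.   0.04 0.04] 0.05365703400347777
```

View pics/w6z.png

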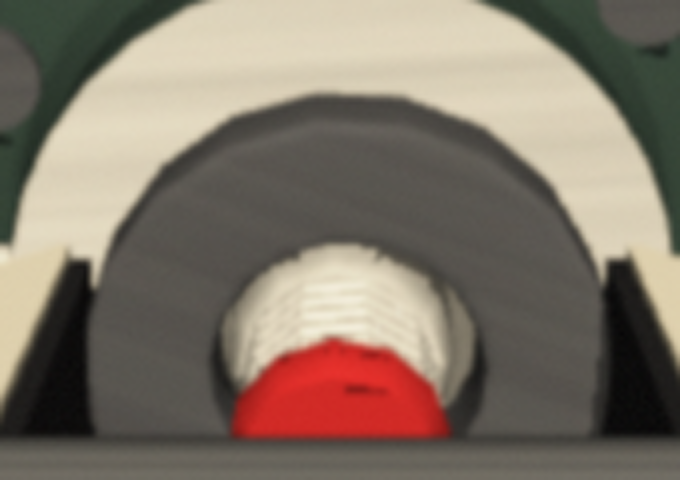

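Call:
play_rows(moves=[[1,-0.7,0,-2,0],[1,0,0,-2,0],[1,0,0,0,0]])

```text
clock: 5.22
tool_pos: [0.574, -0.01, 0.0475]
ee_rot: [[-0.0, 0.0, 1.0], [0.0, 1.0, -0.0], [-1.0, 0.0, -0.0]]
wrist_force: [-0.4, 0.3, -1.5]
grip_width: 0.0543
```

Run:
```python
from h import *
s=ctrl.read_state();print(s["clock"],(s["tool_pos"]*1000).round(1),s["wrist_force"].round(2),s["torque"].round(2),s["grip_width"])
c=ctrl.capture("wrist");save(c,"w7z.png",(230,220,400,340),4)
c=ctrl.capture("side");save(c,"d7.png",(240,160,360,290),4)
```

```text
5.2167 [574.  -10.   47.5] [-0.42  0.27 -1.55] [-0.02  0.04 -0.  ] 0.054299709181798834
```

View pics/w7z.png

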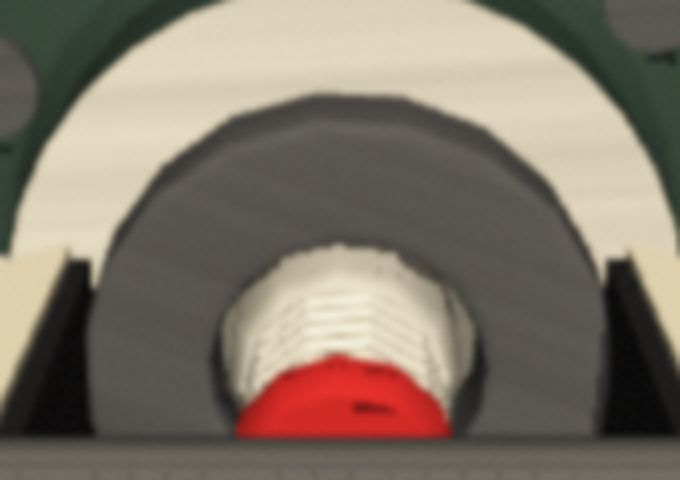

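View pics/d7.png

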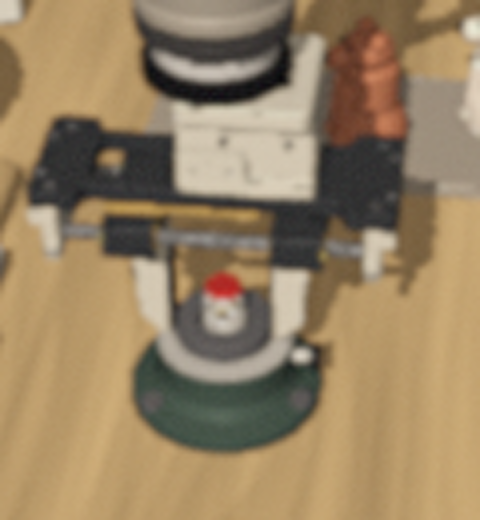

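Call:
play_rows(moves=[[1,-0.5,0,-1,0],[1,0,0,-1,0],[1,0,0,0,0],[1,0,0,0,0]])

```text
clock: 5.65
tool_pos: [0.5737, -0.01, 0.0461]
ee_rot: [[0.001, -0.0, 1.0], [-0.0, 1.0, 0.0], [-1.0, -0.0, 0.001]]
wrist_force: [-0.8, -0.6, 2.9]
grip_width: 0.0542
```

Call:
play_rows(moves=[[-1,0,0,0,0],[-1,0,0,0,0],[-1,0,0,0,0],[-1,0,0,0,0],[-1,0,0,0,0]])

```text
clock: 6.07
tool_pos: [0.5736, -0.01, 0.0456]
ee_rot: [[0.0, 0.0, 1.0], [0.0, 1.0, -0.0], [-1.0, 0.0, 0.0]]
wrist_force: [0.1, 0.0, -0.3]
grip_width: 0.0828
```

Run:
```python
from h import *
s=ctrl.read_state();print(s["clock"],(s["tool_pos"]*1000).round(1),s["wrist_force"].round(2),s["torque"].round(2),s["grip_width"])
c=ctrl.capture("wrist");save(c,"w8.png")
c=ctrl.capture("side");save(c,"d8.png",(240,160,360,290),4)
```

```text
6.0667 [573.6 -10.   45.6] [ 0.12  0.04 -0.26] [ 0.02 -0.03  0.01] 0.08279587967020043
```

View pics/w8.png

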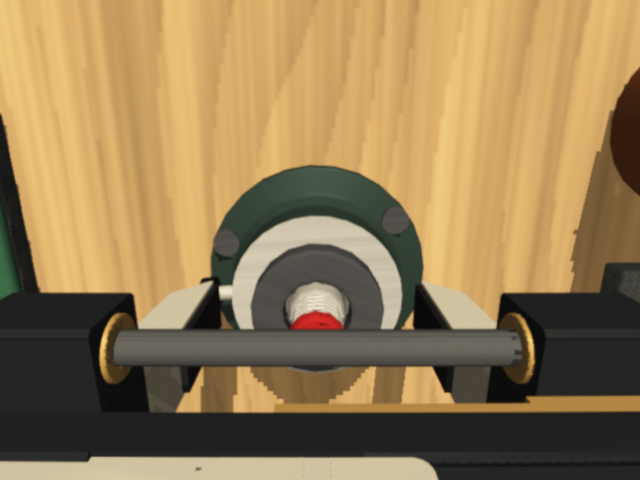

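View pics/d8.png

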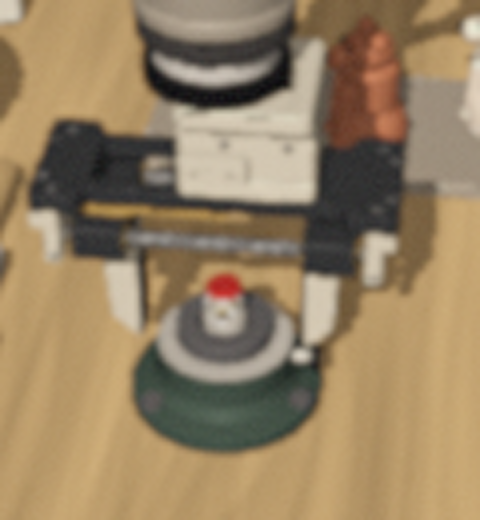

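Call:
play_rows(moves=[[-1,0,0,30,0],[-1,0,0,38,0],[-1,-5,35,10,0],[-1,-5,40,0,0],[-1,-5,40,0,0]])

```text
clock: 6.58
tool_pos: [0.5591, 0.1056, 0.1251]
ee_rot: [[0.003, 0.002, 1.0], [0.0, 1.0, -0.002], [-1.0, 0.0, 0.003]]
wrist_force: [0.9, 0.0, -0.4]
grip_width: 0.0918
```

Call:
play_rows(moves=[[-1,-5,40,0,0],[-1,-5,40,0,0],[-1,-5,40,0,0],[-1,-5,40,0,0],[-1,-5,40,0,0]])

```text
clock: 7.0
tool_pos: [0.533, 0.307, 0.1238]
ee_rot: [[0.0, -0.0, 1.0], [-0.0, 1.0, 0.0], [-1.0, -0.0, 0.0]]
wrist_force: [0.8, 0.2, -0.2]
grip_width: 0.0915
```

Call:
play_rows(moves=[[-1,-6,35,-10,0],[-1,-6,30,-20,0],[-1,0,5,-20,0],[-1,0,0,-15,0],[-1,0,0,0,0]])

```text
clock: 7.42
tool_pos: [0.5191, 0.3748, 0.0549]
ee_rot: [[-0.006, -0.002, 1.0], [-0.003, 1.0, 0.002], [-1.0, -0.003, -0.006]]
wrist_force: [-0.9, -0.8, -0.6]
grip_width: 0.0917
```

Run:
```python
from h import *
s=ctrl.read_state();print(s["clock"],(s["tool_pos"]*1000).round(1),s["wrist_force"].round(2))
c=ctrl.capture("wrist");save(c,"w9.png");s=ctrl.read_state();print((s["tool_pos"]*1000).round(1))
print(proj(c,[.5213,.3765,.004]))
ce,e,_=ellipse(c,"nylon",(225,170,405,328));print(ce,e,(onz(c,[ce,e[0]],.006)*1000).round(1))
c=ctrl.capture("side");save(c,"d9.png")
```

```text
7.4167 [519.1 374.8  54.9] [-0.86 -0.82 -0.62]
[520.3 374.7  56.9]
[[318.99700575 261.43449094]]
[319.25926403 261.31509527] ((319.2254943847656, 261.3076171875), (98.3787612915039, 101.25605010986328), 88.79537963867188) [[521.4 377.3   6. ]
 [521.4 377.3   6. ]]
```

View pics/w9.png

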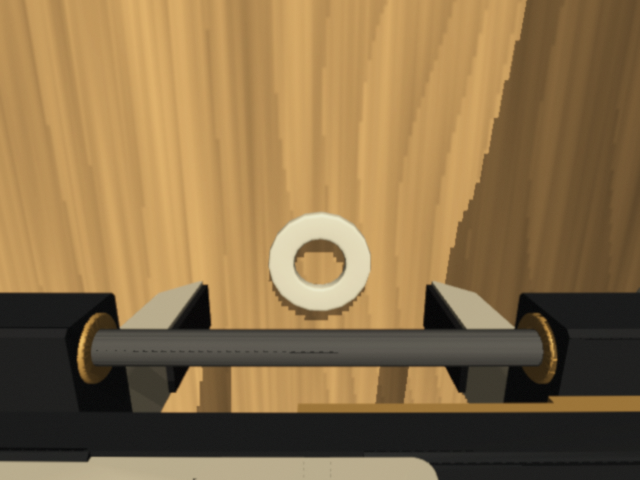

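View pics/d9.png

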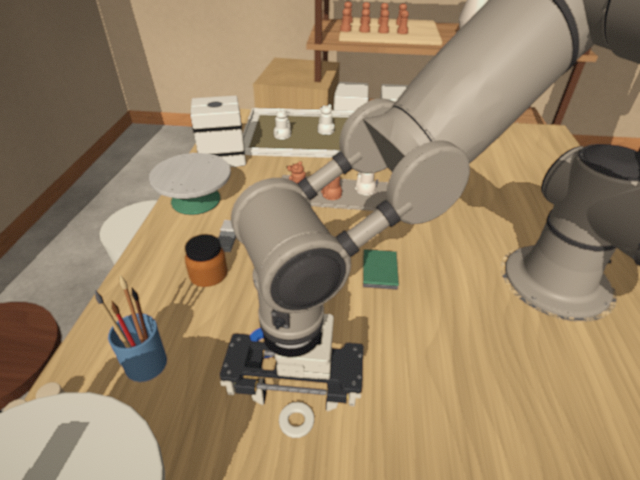

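Call:
play_rows(moves=[[-1,1,2.7,-25,0],[-1,0,0,-20,0],[-1,0,0,-7,0],[-1,0,0,0,0],[-1,0,0,0,0]])

```text
clock: 7.93
tool_pos: [0.5234, 0.3776, 0.008]
ee_rot: [[0.001, 0.001, 1.0], [0.001, 1.0, -0.001], [-1.0, 0.001, 0.001]]
wrist_force: [0.2, 0.4, 0.0]
grip_width: 0.0914
```

Run:
```python
from h import *
c=ctrl.capture("wrist");save(c,"w10.png");s=ctrl.read_state();print((s["tool_pos"]*1000).round(1))
```

```text
[523.8 377.9   8.5]
```

View pics/w10.png

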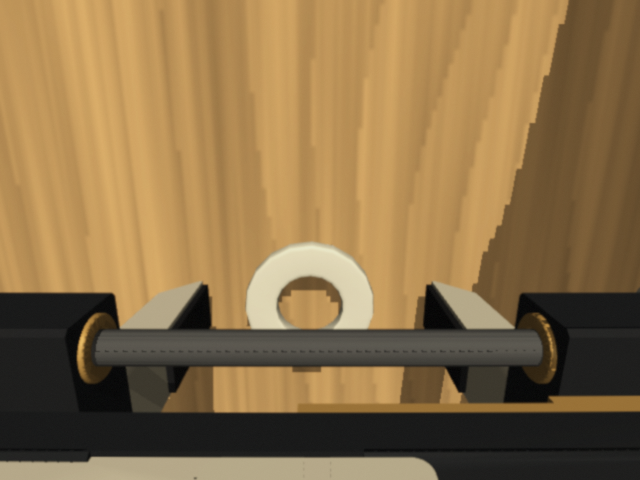

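Ring's centre column is 310 (the fingers' is 317), so 2.5 mm −x; lower 4.5 mm more and close.

Call:
play_rows(moves=[[-1,-2.5,0,-4.5,0],[-1,0,0,0,0],[0,0,0,0,0],[0.5,0,0,0,0],[1,0,0,0,0]])

```text
clock: 8.4
tool_pos: [0.5203, 0.3778, 0.0026]
ee_rot: [[0.001, -0.0, 1.0], [0.0, 1.0, 0.0], [-1.0, 0.0, 0.001]]
wrist_force: [-0.5, 0.4, -0.3]
grip_width: 0.0763
```

Call:
play_rows(moves=[[1,0,0,0,0],[1,0,0,0,0],[1,0,0,0,0],[1,0,0,0,0]])

```text
clock: 8.73
tool_pos: [0.5202, 0.3778, 0.0023]
ee_rot: [[0.0, -0.0, 1.0], [0.0, 1.0, 0.0], [-1.0, 0.0, 0.0]]
wrist_force: [0.4, 0.1, 0.7]
grip_width: 0.0538
```

Run:
```python
from h import *
c=ctrl.capture("wrist");save(c,"w11z.png",(230,220,400,340),4);s=ctrl.read_state();print((s["tool_pos"]*1000).round(1))
```

```text
[520.1 377.7   2.2]
```

View pics/w11z.png

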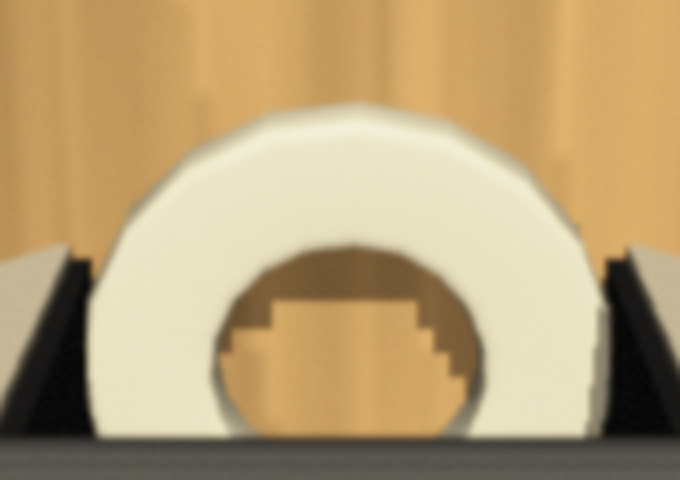

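Call:
play_rows(moves=[[1,0,0,20,0],[1,0,0,36,0],[1,0,0,38,0],[1,5,-30,20,0],[1,5,-40,0,0]])

```text
clock: 9.2
tool_pos: [0.5326, 0.3107, 0.1219]
ee_rot: [[0.01, -0.004, 1.0], [0.005, 1.0, 0.004], [-1.0, 0.005, 0.01]]
wrist_force: [0.5, -0.5, -0.0]
grip_width: 0.0537
```

Call:
play_rows(moves=[[1,5,-40,0,0],[1,5,-40,0,0],[1,5,-40,0,0],[1,5,-40,0,0],[1,5,-40,0,0]])

```text
clock: 9.62
tool_pos: [0.555, 0.1058, 0.1164]
ee_rot: [[0.0, -0.0, 1.0], [-0.0, 1.0, 0.0], [-1.0, -0.0, 0.0]]
wrist_force: [0.6, 0.6, 0.7]
grip_width: 0.0539
```

Call:
play_rows(moves=[[1,5,-40,0,0],[1,5,-40,0,0],[1,8.5,-37,0,0],[1,0,0,0,0],[1,0,0,0,0]])

```text
clock: 10.03
tool_pos: [0.5738, -0.0113, 0.1162]
ee_rot: [[0.0, 0.004, 1.0], [0.0, 1.0, -0.004], [-1.0, 0.0, 0.0]]
wrist_force: [0.2, 1.6, -0.5]
grip_width: 0.0543
```

Run:
```python
from h import *
c=ctrl.capture("wrist");save(c,"w12z.png",(230,220,400,340),4);s=ctrl.read_state();print((s["tool_pos"]*1000).round(1),s["wrist_force"].round(2))
```

```text
[573.4  -9.7 116.1] [ 0.02 -0.08 -0.79]
```

View pics/w12z.png

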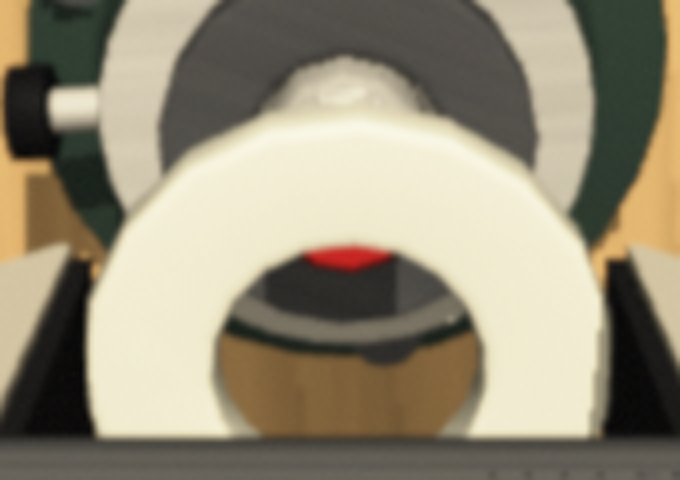

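Call:
play_rows(moves=[[1,0,0,0,0],[1,0,0,0,0],[1,0,0,0,0]])

```text
clock: 10.33
tool_pos: [0.5734, -0.0078, 0.1163]
ee_rot: [[-0.0, -0.002, 1.0], [0.0, 1.0, 0.002], [-1.0, 0.0, -0.0]]
wrist_force: [-0.1, 0.4, -0.9]
grip_width: 0.0539
```

Run:
```python
from h import *
c=ctrl.capture("wrist");save(c,"w13z.png",(230,220,400,340),4);s=ctrl.read_state();print((s["tool_pos"]*1000).round(1),s["wrist_force"].round(2))
e=ellipse(c,"stamp",(290,270,345,300))[2].reshape(-1,2);b=e[:,1].max();print(b,(onz(c,[[316.5,b+.5]],.0775)*1000))
```

```text
[573.5  -7.9 116.3] [ 0.33  1.01 -0.18]
293 [[574.5943171  -19.67813489  77.5       ]]
```

View pics/w13z.png

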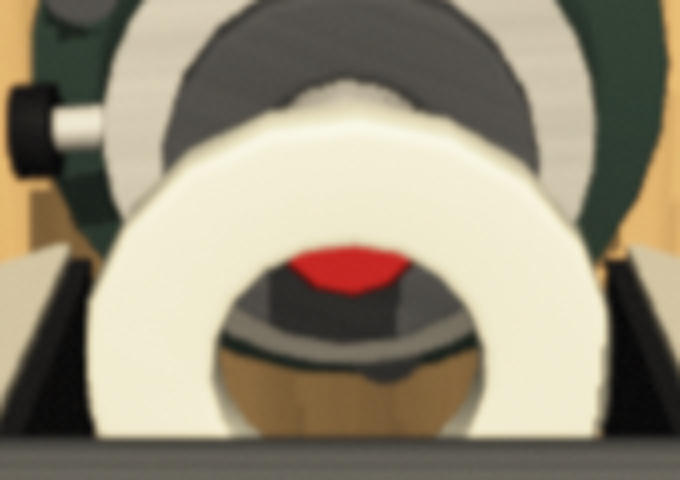

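Call:
play_rows(moves=[[1,0,0,-8,0],[1,0,0,-8,0],[1,0,0,0,0],[1,0,0,0,0],[1,0,0,0,0]])

```text
clock: 10.8
tool_pos: [0.5735, -0.0092, 0.1]
ee_rot: [[-0.0, -0.0, 1.0], [0.0, 1.0, 0.0], [-1.0, 0.0, -0.0]]
wrist_force: [-0.4, 0.8, -0.3]
grip_width: 0.054
```

Run:
```python
from h import *
c=ctrl.capture("wrist");save(c,"w14z.png",(230,220,400,340),4);s=ctrl.read_state();print((s["tool_pos"]*1000).round(1),s["wrist_force"].round(2))
```

```text
[573.7  -9.3 100.3] [ 0.34  0.31 -0.36]
```

View pics/w14z.png

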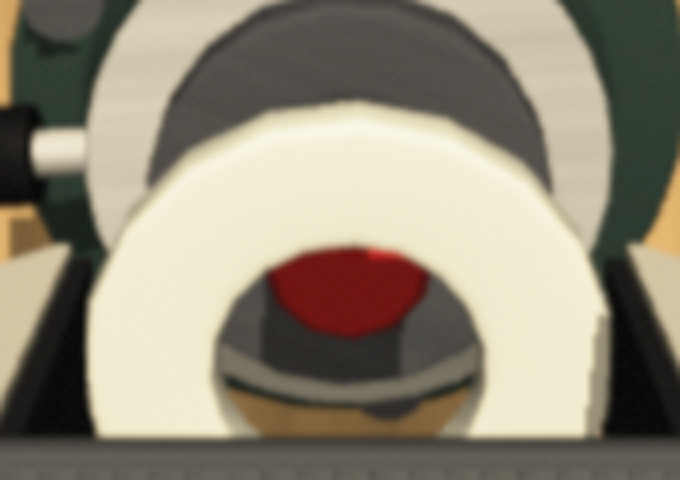

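Centred in x (350 vs 349), y settled at −9.2. Shift y −0.5, and go down past the stamp.

Call:
play_rows(moves=[[1,0,-0.5,-7,0],[1,0,0,-7,0],[1,0,0,-7,0],[1,0,0,-7,0],[1,0,0,-4,0]])

```text
clock: 11.27
tool_pos: [0.573, -0.0097, 0.0668]
ee_rot: [[-0.002, 0.0, 1.0], [0.0, 1.0, -0.0], [-1.0, 0.0, -0.002]]
wrist_force: [-0.0, -0.6, -0.8]
grip_width: 0.054
```

Call:
play_rows(moves=[[1,0,0,0,0],[1,0,0,0,0]])

```text
clock: 11.43
tool_pos: [0.5735, -0.0097, 0.0678]
ee_rot: [[-0.001, 0.0, 1.0], [0.0, 1.0, -0.0], [-1.0, 0.0, -0.001]]
wrist_force: [-0.1, 0.2, 0.1]
grip_width: 0.0541
```

Run:
```python
from h import *
c=ctrl.capture("wrist");save(c,"w15z.png",(230,220,400,340),4);s=ctrl.read_state();print((s["tool_pos"]*1000).round(1),s["wrist_force"].round(2))
```

```text
[573.8  -9.8  68.2] [ 0.39 -0.25 -0.7 ]
```

View pics/w15z.png

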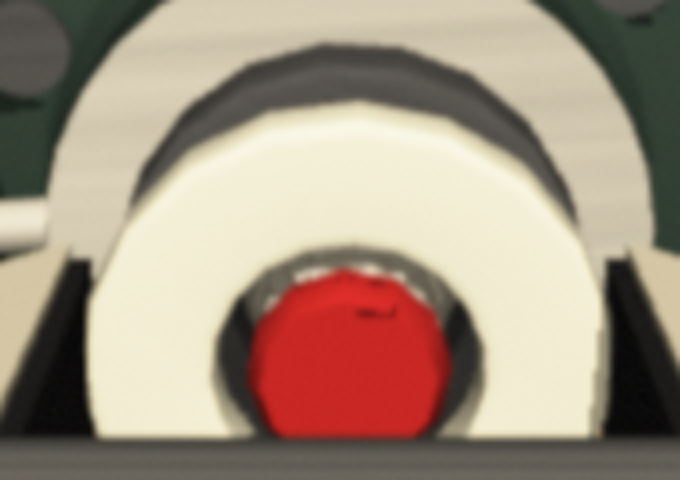

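Call:
play_rows(moves=[[1,0,0,-4,0],[1,0,0,-4,0],[1,0,0,-2,0],[1,0,0,0,0],[1,0,0,0,0]])

```text
clock: 11.9
tool_pos: [0.5735, -0.0098, 0.0581]
ee_rot: [[-0.0, -0.0, 1.0], [0.0, 1.0, 0.0], [-1.0, 0.0, -0.0]]
wrist_force: [-0.5, 0.2, -0.2]
grip_width: 0.0542
```

Call:
play_rows(moves=[[1,0,0,-2,0],[1,0,0,-1,0],[1,0,0,0,0],[1,0,0,0,0]])

```text
clock: 12.23
tool_pos: [0.5736, -0.0098, 0.0552]
ee_rot: [[-0.0, 0.0, 1.0], [0.0, 1.0, -0.0], [-1.0, 0.0, -0.0]]
wrist_force: [0.2, -0.3, 0.2]
grip_width: 0.0539
```

Run:
```python
from h import *
c=ctrl.capture("wrist");save(c,"w16z.png",(230,220,400,340),4);s=ctrl.read_state();print((s["tool_pos"]*1000).round(1),s["wrist_force"].round(2))
```

```text
[573.6  -9.8  55.3] [ 0.32 -0.21  0.06]
```

View pics/w16z.png

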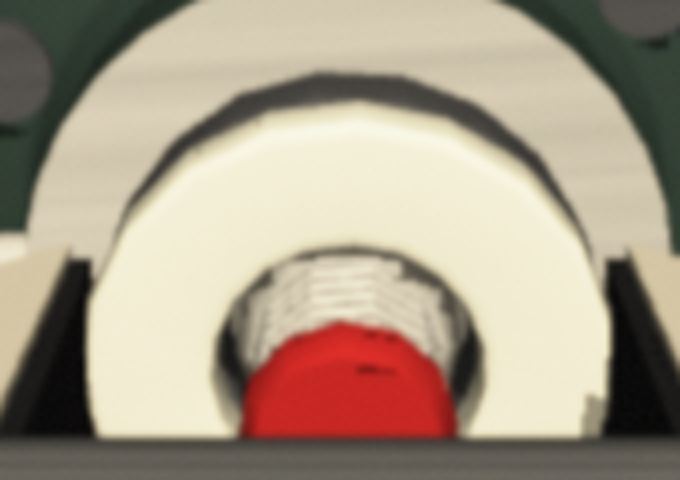

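Call:
play_rows(moves=[[1,0,0,-1,0],[1,0,0,-0.5,0],[1,0,0,0,0],[1,0,0,0,0]])

```text
clock: 12.62
tool_pos: [0.5738, -0.0098, 0.0542]
ee_rot: [[0.001, -0.0, 1.0], [-0.0, 1.0, 0.0], [-1.0, -0.0, 0.001]]
wrist_force: [-0.5, 0.9, 5.1]
grip_width: 0.0543
```

Contact at 54.2 mm, as expected (54.3). Release.

Call:
play_rows(moves=[[-1,0,0,0,0],[-1,0,0,0,0],[-1,0,0,0,0],[-1,0,0,0,0],[-1,0,0,0,0]])

```text
clock: 13.03
tool_pos: [0.5735, -0.0098, 0.0535]
ee_rot: [[-0.0, 0.0, 1.0], [0.0, 1.0, -0.0], [-1.0, 0.0, -0.0]]
wrist_force: [0.0, 0.2, -0.1]
grip_width: 0.0826
```

Run:
```python
from h import *
s=ctrl.read_state();print(s["clock"],(s["tool_pos"]*1000).round(1),s["wrist_force"].round(2),s["grip_width"])
c=ctrl.capture("wrist");save(c,"w17.png")
c=ctrl.capture("side");save(c,"d17.png",(240,160,360,290),4)
```

```text
13.0333 [573.5  -9.8  53.5] [ 0.02  0.24 -0.07] 0.08262054094535831
```

View pics/w17.png

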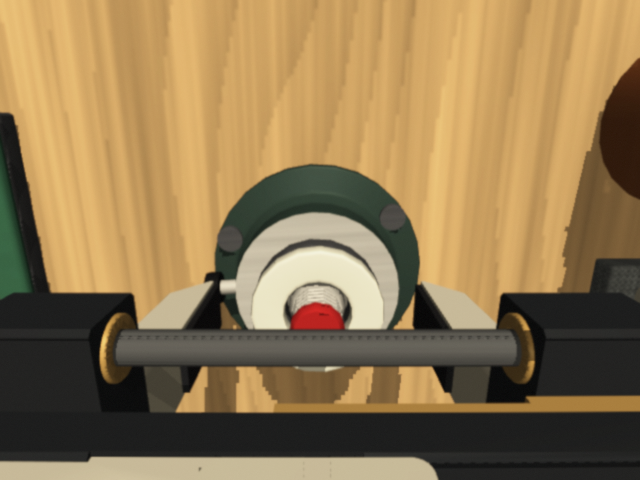

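View pics/d17.png

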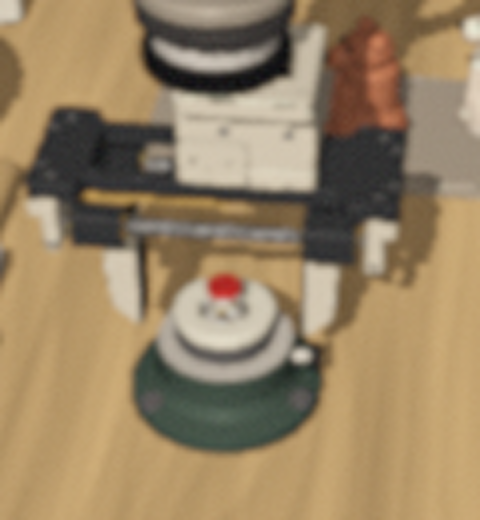

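Run:
```python
from h import *
sc=ctrl.capture("scene");sd=ctrl.capture("side")
save(sc,"sc20.png",(130,215,270,385),4);save(sd,"sd20.png",(260,140,440,220),4)
print(onz(sc,[[177,288],[208,313],[222,350]],.010),onz(sd,[[366,192],[333,196],[298,193]],.010))
```

```text
[[ 0.43573661 -0.29555768  0.01      ]
 [ 0.526228   -0.26123208  0.01      ]
 [ 0.61855167 -0.27039986  0.01      ]] [[ 0.42078232 -0.27996166  0.01      ]
 [ 0.50877339 -0.25057245  0.01      ]
 [ 0.60402916 -0.25403743  0.01      ]]
```

View pics/sc20.png

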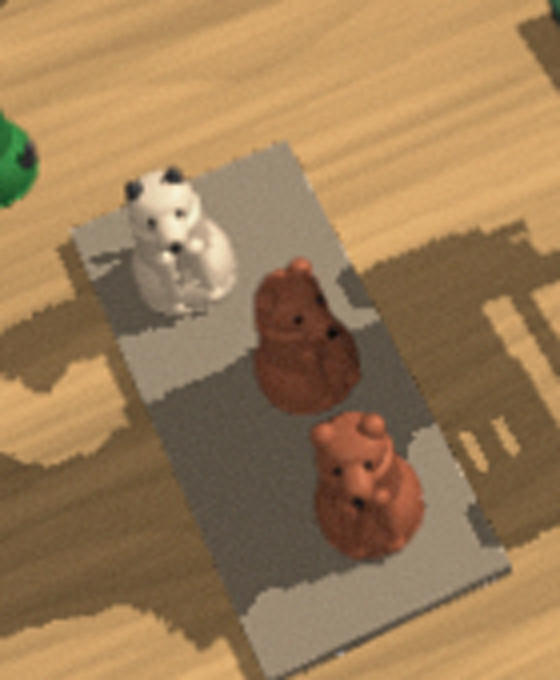

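View pics/sd20.png

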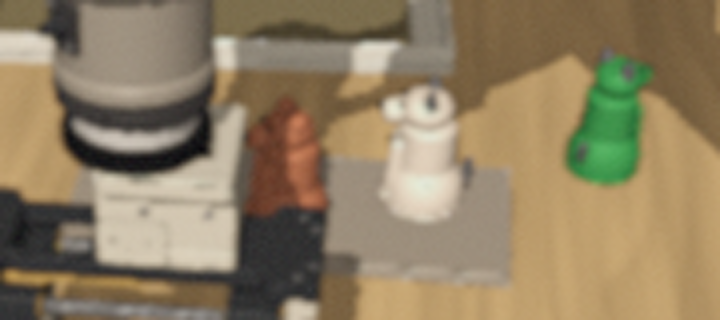

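Call:
play_rows(moves=[[-1,0,0,30,0],[-1,0,0,40,0],[-1,0,0,40,0],[-1,-10,-20,20,1],[-1,-15,-30,0,1]])

```text
clock: 13.65
tool_pos: [0.5518, -0.059, 0.1893]
ee_rot: [[0.011, -0.181, 0.983], [-0.002, 0.983, 0.181], [-1.0, -0.004, 0.01]]
wrist_force: [1.1, -0.4, 1.4]
grip_width: 0.0917
```

Call:
play_rows(moves=[[-1,-15,-30,0,1],[-1,-15,-30,0,1],[-1,-15,-30,0,1],[-1,-15,-30,0,1],[-1,-15,-30,0,1]])

```text
clock: 14.07
tool_pos: [0.4727, -0.211, 0.1839]
ee_rot: [[0.0, -0.577, 0.817], [-0.0, 0.817, 0.577], [-1.0, -0.0, 0.0]]
wrist_force: [0.8, -0.7, 0.0]
grip_width: 0.0918
```

Call:
play_rows(moves=[[-1,-15,-30,0,1],[-1,-15,-30,0,1],[-1,-16,-17,0,1],[-1,0,0,0,1],[-1,0,0,0,1]])

```text
clock: 14.48
tool_pos: [0.4266, -0.2881, 0.1837]
ee_rot: [[-0.0, -0.867, 0.499], [0.0, 0.499, 0.867], [-1.0, 0.0, 0.0]]
wrist_force: [0.8, 0.4, -0.7]
grip_width: 0.0918
```

Call:
play_rows(moves=[[-1,0,0,0,1],[-1,0,0,0,1],[-1,0,0,0,1],[-1,0,0,0,1],[-1,0,0,0,1]])

```text
clock: 14.9
tool_pos: [0.4275, -0.2867, 0.1838]
ee_rot: [[0.0, -0.997, 0.083], [0.0, 0.083, 0.997], [-1.0, -0.0, 0.0]]
wrist_force: [0.0, 0.3, -0.2]
grip_width: 0.0918
```

Call:
play_rows(moves=[[-1,0,0,0,1],[-1,0,0,0,0],[-1,0,0,0,0]])

```text
clock: 15.15
tool_pos: [0.4276, -0.2867, 0.1838]
ee_rot: [[0.0, -1.0, 0.003], [0.0, 0.003, 1.0], [-1.0, -0.0, 0.0]]
wrist_force: [-0.8, -0.0, 0.3]
grip_width: 0.0918
```

Run:
```python
from h import *
s=ctrl.read_state();print(s["clock"],(s["tool_pos"]*1000).round(1),s["ee_rot"].round(3),s["qpos"].round(2))
c=ctrl.capture("wrist");save(c,"w21.png");print(c["T"].round(3))
c=ctrl.capture("scene");save(c,"sc21.png",(130,215,360,335),3)
c=ctrl.capture("side");save(c,"sd21.png",(250,100,440,290),4)
```

```text
15.15 [ 427.6 -286.7  183.8] [[ 0.    -1.     0.003]
 [ 0.     0.003  1.   ]
 [-1.    -0.     0.   ]] [-0.74  0.36  1.62  0.    1.16 -2.31]
[[ 0.002  0.962  0.274  0.355]
 [ 1.    -0.002 -0.001 -0.287]
 [-0.     0.274 -0.962  0.342]
 [ 0.     0.     0.     1.   ]]
```

View pics/w21.png

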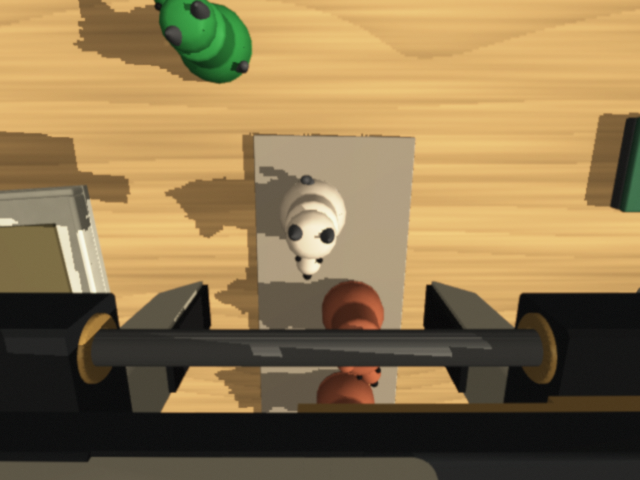

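View pics/sc21.png

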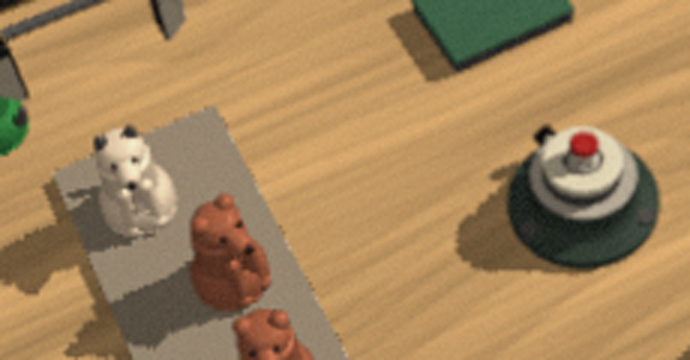

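View pics/sd21.png

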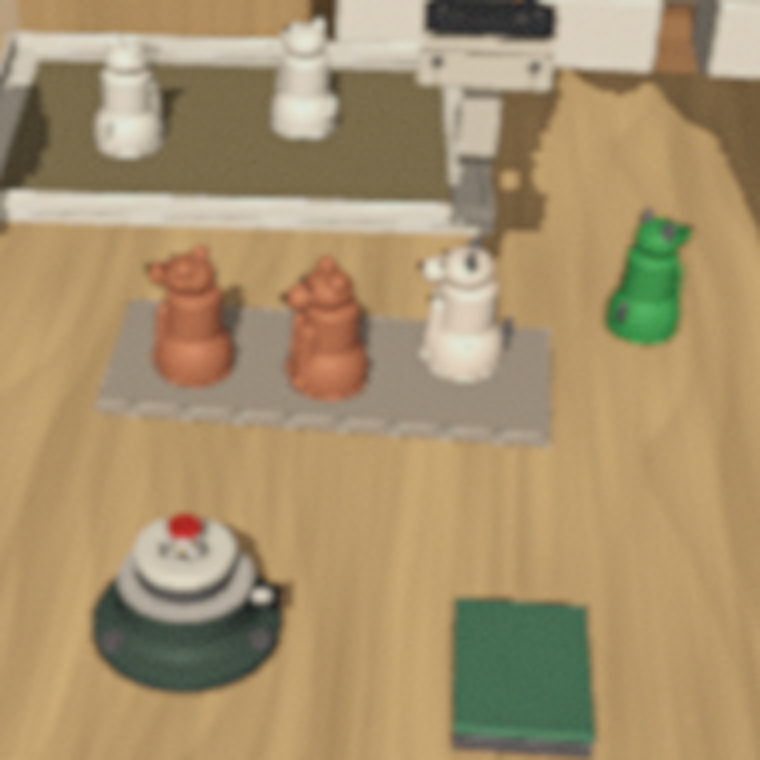

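Run:
```python
from h import *
C={n:ctrl.capture(n) for n in ["scene","side","wrist"]}
mm={}
for n,roi in {"scene":(155,250,195,300),"side":(350,155,382,200),"wrist":(270,165,356,285)}.items():
    h=cv2.cvtColor(C[n]["frame"],cv2.COLOR_RGB2HSV).astype(int);S,V=h[...,1],h[...,2]
    m=(V>{"scene":150,"side":175,"wrist":150}[n])&(S<{"scene":70,"side":60,"wrist":70}[n])
    x0,y0,x1,y1=roi;k=np.zeros(m.shape,np.uint8);k[y0:y1,x0:x1]=m[y0:y1,x0:x1]
    k=cv2.morphologyEx(k,cv2.MORPH_CLOSE,np.ones((5,5)));mm[n]=k
    print(n)
    for r in range(y0,y1,2 if n!="wrist" else 5):
        xs=np.where(k[r])[0]
        if len(xs): print(r,xs.min(),xs.max(),end=" | ")
    print()
```

```text
scene
254 193 193 | 256 192 193 | 258 186 194 | 260 165 194 | 262 165 194 | 264 165 194 | 266 165 194 | 268 159 194 | 270 156 194 | 272 155 194 | 274 155 194 | 276 155 194 | 278 170 193 | 280 170 193 | 282 172 193 | 284 173 194 | 286 174 192 | 288 174 192 | 290 174 192 | 292 174 192 | 294 176 192 | 296 176 192 | 298 167 192 | 
side
155 350 362 | 157 350 368 | 159 364 368 | 161 364 368 | 163 362 370 | 165 356 372 | 167 356 372 | 169 357 372 | 171 359 373 | 173 359 373 | 175 358 372 | 177 358 372 | 179 357 372 | 181 357 372 | 183 356 374 | 185 356 374 | 187 355 374 | 189 355 373 | 191 357 373 | 193 358 372 | 195 364 368 | 
wrist
165 270 355 | 170 285 354 | 175 296 355 | 180 316 355 | 185 311 355 | 190 302 355 | 195 318 355 | 200 322 355 | 205 302 355 | 210 294 355 | 215 307 355 | 220 299 355 | 225 299 355 | 230 302 355 | 235 302 355 | 240 271 350 | 245 270 348 | 250 270 346 | 255 270 345 | 260 270 345 | 265 270 349 | 270 270 346 | 275 270 349 | 280 270 312 |
```

Run:
```python
from h import *
c=ctrl.capture("wrist");a=cv2.resize(c["frame"][160:290,260:370,::-1],None,fx=4,fy=4,interpolation=cv2.INTER_CUBIC)
c=ctrl.capture("scene");b=cv2.resize(c["frame"][245:305,150:200,::-1],None,fx=6,fy=6,interpolation=cv2.INTER_CUBIC)
o=np.zeros((520,760,3),np.uint8);o[:,:440]=a;o[:360,450:750]=b;cv2.imwrite("pics/dz.png",o)
```

```text
(no output)
```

View pics/dz.png

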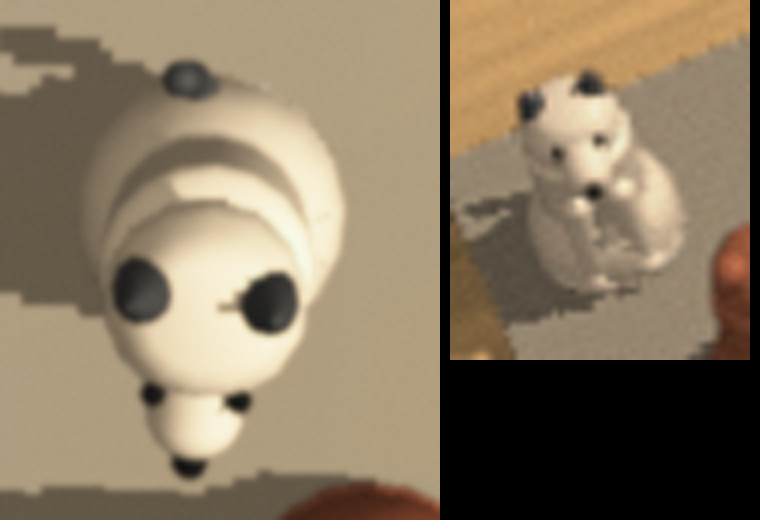

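Run:
```python
from h import *
C={n:ctrl.capture(n) for n in ["scene","side","wrist"]}
pts={"scene":(176.0,284),"side":(364.8,186.5),"wrist":(313.5,211)}
A=[];b=[]
for n in pts:
    o,d=ray(C[n],[pts[n]]);d=d[0];nn=np.array([d[1],-d[0]]);nn/=np.linalg.norm(nn)
    if n!="wrist": A.append(nn);b.append(nn@o[:2])
    print(n,(onz(C[n],[pts[n]],.02)*1000).round(1))
print("planes",np.linalg.solve(A,b)*1000)
print("wrist head",(onz(C["wrist"],[(312.7,235)],.082)*1000).round(1),"tail",(onz(C["wrist"],[(307,180)],.03)*1000).round(1))
print("tri",tri(*[(C[n],pts[n]) for n in pts]))
# board corners in wrist
print("board",(onz(C["wrist"],[(254,136),(413,137)],.01)*1000).round(1))
```

```text
scene [[ 432.3 -294.3   20. ]]
side [[ 425.  -291.4   20. ]]
wrist [[ 422.2 -289.6   20. ]]
planes [ 424.96191124 -293.73641117]
wrist head [[ 425.6 -289.6   82. ]] tail [[ 395.7 -294.5   30. ]]
tri (array([ 0.42530859, -0.29255307,  0.01587444]), [np.float64(0.0034657797413707152), np.float64(0.0028711786370363753), np.float64(0.003682323831077543)])
board [[ 363.2 -337.1   10. ]
 [ 363.9 -210.    10. ]]
```

Call:
play_rows(moves=[[-1,-3,-3.3,-20,-1],[-1,0,0,-30,0],[-1,0,0,-30,0],[-1,0,0,0,0],[-1,0,0,0,0]])

```text
clock: 16.12
tool_pos: [0.424, -0.2895, 0.1031]
ee_rot: [[-0.002, -0.996, 0.087], [0.002, 0.087, 0.996], [-1.0, 0.003, 0.002]]
wrist_force: [-0.4, -0.0, 0.4]
grip_width: 0.0917
```

Run:
```python
from h import *
s=ctrl.read_state();print(s["clock"],(s["tool_pos"]*1000).round(1),s["ee_rot"][:,2].round(3),s["wrist_force"].round(1))
c=ctrl.capture("wrist");save(c,"w22.png");print(proj(c,s["tool_pos"]))
```

```text
16.1167 [ 424.  -289.5  103.1] [0.087 0.996 0.002] [-0.4 -0.   0.4]
[[316.69263584 301.90184749]]
```

View pics/w22.png

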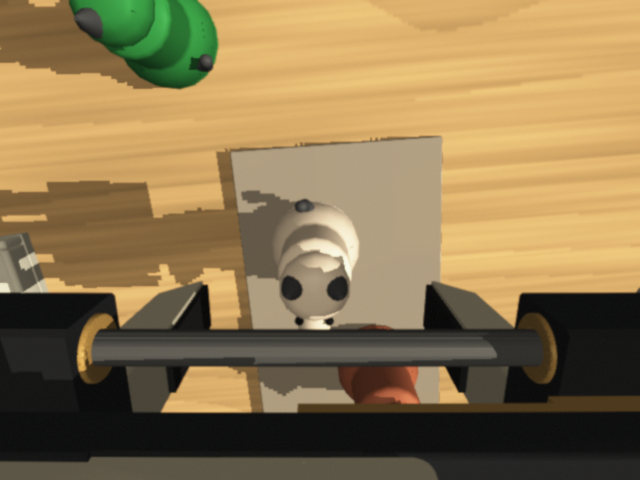

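Run:
```python
from h import *
c=ctrl.capture("wrist");save(c,"w22z.png",(255,185,375,335),4)
print((onz(c,[(315.5,245)],.02)*1000).round(1))
s=ctrl.read_state();t=s["tool_pos"]
u=np.array([.4245,-.2895]);th=np.linspace(0,2*np.pi,9)[:-1]
for z in (.010,.026): print(z,proj(c,[[u[0]+.027*np.cos(a),u[1]+.027*np.sin(a),z] for a in th]).round(1).tolist())
```

```text
[[ 424.7 -291.2   20. ]]
0.01 [[321.5, 278.6], [349.2, 265.2], [359.4, 236.6], [345.3, 208.9], [314.4, 199.3], [285.8, 214.0], [276.9, 243.5], [292.0, 269.9]]
0.026 [[321.8, 287.9], [351.1, 273.7], [362.0, 243.5], [347.1, 214.2], [314.2, 204.0], [283.8, 219.6], [274.5, 250.8], [290.5, 278.7]]
```

View pics/w22z.png

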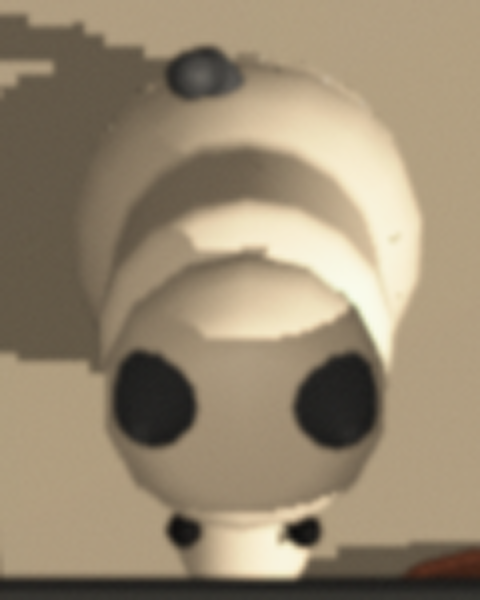

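Call:
play_rows(moves=[[-1,0.5,0,-20,0],[-1,0,0,-20,0],[-1,0,0,-16,0],[-1,0,0,0,0],[-1,0,0,0,0]])

```text
clock: 16.63
tool_pos: [0.4257, -0.2906, 0.049]
ee_rot: [[0.001, -0.996, 0.087], [-0.001, 0.087, 0.996], [-1.0, -0.001, -0.001]]
wrist_force: [-0.1, 0.6, 0.3]
grip_width: 0.0917
```

Run:
```python
from h import *
s=ctrl.read_state();print(s["clock"],(s["tool_pos"]*1000).round(1),s["ee_rot"][:,2].round(3),s["wrist_force"].round(1))
c=ctrl.capture("wrist");save(c,"w23.png")
c=ctrl.capture("side");save(c,"sd23.png",(300,120,420,220),5)
```

```text
16.6333 [ 425.7 -290.6   49. ] [ 0.087  0.996 -0.001] [-0.1  0.6  0.3]
```

View pics/w23.png

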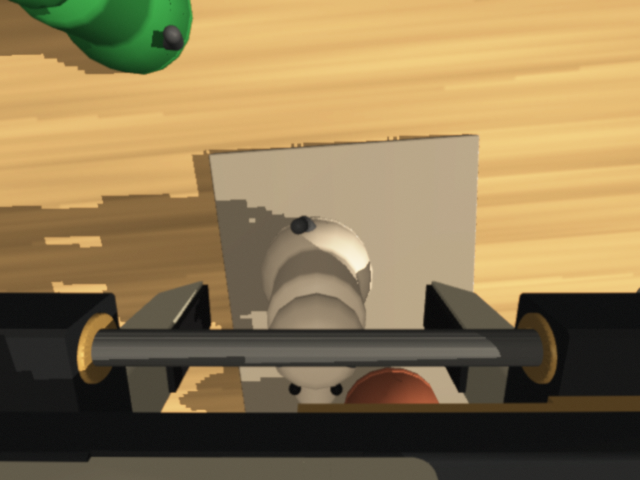

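View pics/sd23.png

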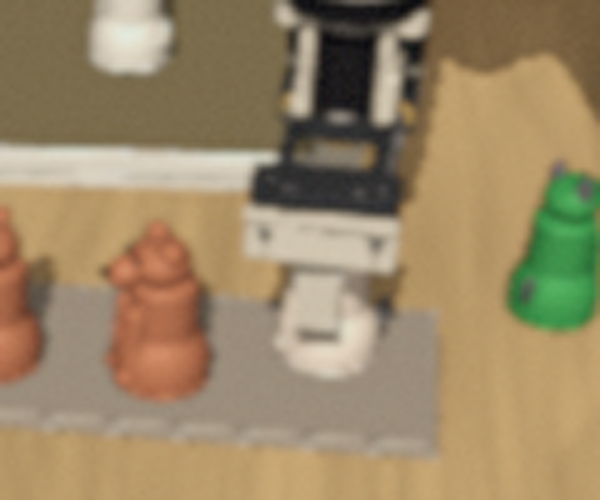

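Call:
play_rows(moves=[[-1,-0.8,0.5,-7,0],[-1,0,0,0,0],[0,0,0,0,0],[0.5,0,0,0,0],[1,0,0,0,0]])

```text
clock: 17.15
tool_pos: [0.4244, -0.2897, 0.0409]
ee_rot: [[0.0, -0.996, 0.087], [-0.0, 0.087, 0.996], [-1.0, -0.0, -0.0]]
wrist_force: [0.7, 0.4, 0.3]
grip_width: 0.0763
```

Call:
play_rows(moves=[[1,0,0,0,0],[1,0,0,0,0],[1,0,0,0,0],[1,0,0,0,0],[1,0,0,0,0]])

```text
clock: 17.57
tool_pos: [0.4243, -0.2896, 0.0407]
ee_rot: [[0.0, -0.996, 0.087], [0.0, 0.087, 0.996], [-1.0, 0.0, 0.0]]
wrist_force: [0.2, -0.4, -0.3]
grip_width: 0.0429
```

Call:
play_rows(moves=[[1,0,0,0,0],[1,0,0,0,0]])

```text
clock: 17.73
tool_pos: [0.4244, -0.2897, 0.0408]
ee_rot: [[0.0, -0.996, 0.087], [-0.0, 0.087, 0.996], [-1.0, -0.0, -0.0]]
wrist_force: [-0.1, -1.2, -0.0]
grip_width: 0.0376
```

Run:
```python
from h import *
s=ctrl.read_state();print(s["clock"],(s["tool_pos"]*1000).round(1),s["ee_rot"][:,2].round(3),s["wrist_force"].round(1),s["grip_width"])
c=ctrl.capture("wrist");save(c,"w24.png")
c=ctrl.capture("side");save(c,"sd24.png",(300,120,420,220),5)
```

```text
17.7333 [ 424.4 -289.7   40.8] [ 0.087  0.996 -0.   ] [-0.1 -1.2 -0. ] 0.037595303225524915
```

View pics/w24.png

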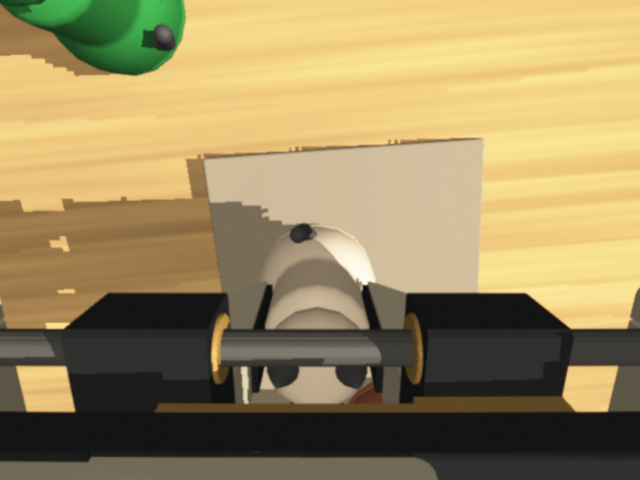

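View pics/sd24.png

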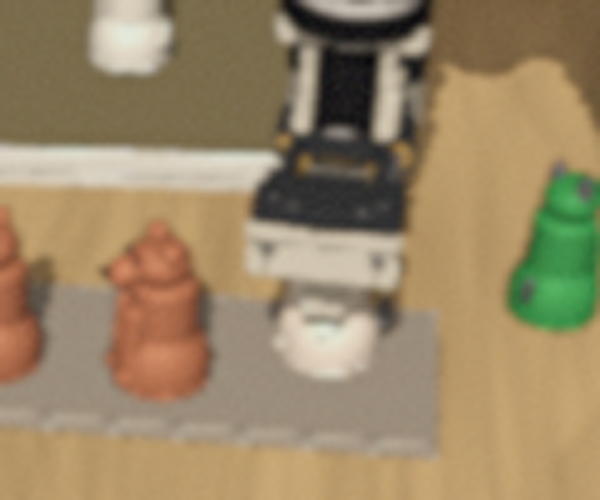

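Call:
play_rows(moves=[[1,0,0,5,0],[1,0,0,15,0],[1,0,0,25,0],[1,0,0,30,0],[1,0,0,25,0]])

```text
clock: 18.25
tool_pos: [0.4241, -0.2893, 0.1422]
ee_rot: [[-0.0, -0.996, 0.087], [0.001, 0.087, 0.996], [-1.0, 0.0, 0.001]]
wrist_force: [0.1, -0.1, -2.3]
grip_width: 0.0379
```

Call:
play_rows(moves=[[1,0,0,15,0],[1,5,9,0,0],[1,8,15,0,0],[1,11,21,0,0],[1,12,23,0,0]])

```text
clock: 18.67
tool_pos: [0.4599, -0.2202, 0.1545]
ee_rot: [[-0.002, -0.996, 0.089], [0.002, 0.089, 0.996], [-1.0, 0.002, 0.001]]
wrist_force: [1.1, 0.5, -1.4]
grip_width: 0.0373
```

Run:
```python
from h import *
s=ctrl.read_state();print(s["clock"],(s["tool_pos"]*1000).round(1),s["wrist_force"].round(1),s["grip_width"])
c=ctrl.capture("wrist");save(c,"w25.png")
c=ctrl.capture("scene");save(c,"sc25.png",(130,165,300,335),4)
```

```text
18.6667 [ 459.9 -220.2  154.5] [ 1.1  0.5 -1.4] 0.03733556499279327
```

View pics/w25.png

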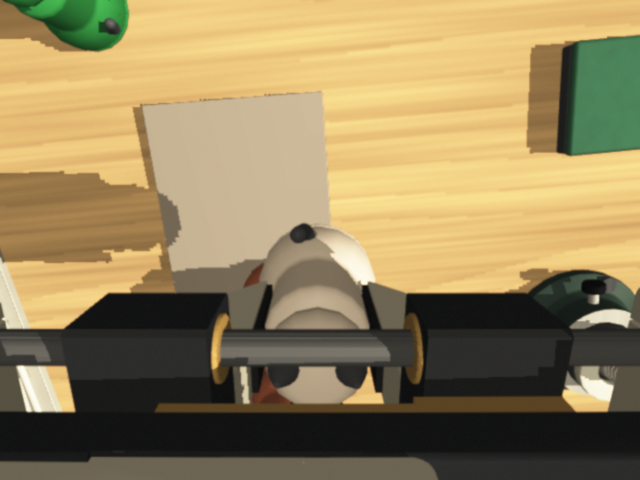

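View pics/sc25.png

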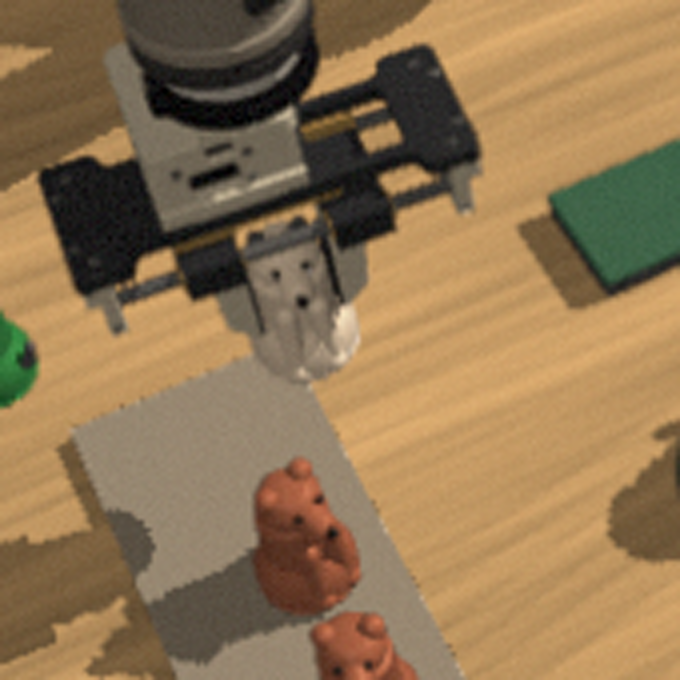

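Call:
play_rows(moves=[[1,13,25,0,0],[1,13,25,0,0],[1,13,25,0,0],[1,13,25,0,0],[1,13,25,0,0]])

```text
clock: 19.18
tool_pos: [0.525, -0.095, 0.1545]
ee_rot: [[-0.002, -0.996, 0.087], [0.001, 0.087, 0.996], [-1.0, 0.002, 0.001]]
wrist_force: [0.2, -0.3, -1.1]
grip_width: 0.0381
```

Call:
play_rows(moves=[[1,13,25,0,0],[1,13,24,0,0],[1,11,18,0,0],[1,8,12,0,0],[1,3,7,0,0]])

```text
clock: 19.6
tool_pos: [0.5736, -0.0091, 0.1546]
ee_rot: [[-0.001, -0.996, 0.086], [0.0, 0.086, 0.996], [-1.0, 0.001, 0.0]]
wrist_force: [-1.1, 0.4, -2.3]
grip_width: 0.0378
```

Call:
play_rows(moves=[[1,0,0,0,0],[1,0,0,0,0],[1,0,0,0,0],[1,0,0,0,0],[1,0,0,0,0]])

```text
clock: 20.02
tool_pos: [0.573, -0.0115, 0.1558]
ee_rot: [[-0.0, -0.996, 0.088], [-0.0, 0.088, 0.996], [-1.0, 0.0, -0.0]]
wrist_force: [1.1, -0.9, -2.7]
grip_width: 0.0375
```

Run:
```python
from h import *
s=ctrl.read_state();print(s["clock"],(s["tool_pos"]*1000).round(1),s["wrist_force"].round(1),s["grip_width"])
c=ctrl.capture("wrist");save(c,"w26.png")
c=ctrl.capture("scene");save(c,"sc26.png",(250,150,400,310),4)
c=ctrl.capture("side");save(c,"sd26.png",(230,130,370,280),4)
```

```text
20.0167 [573.  -11.5 155.8] [ 1.1 -0.9 -2.7] 0.03753028581001404
```

View pics/w26.png

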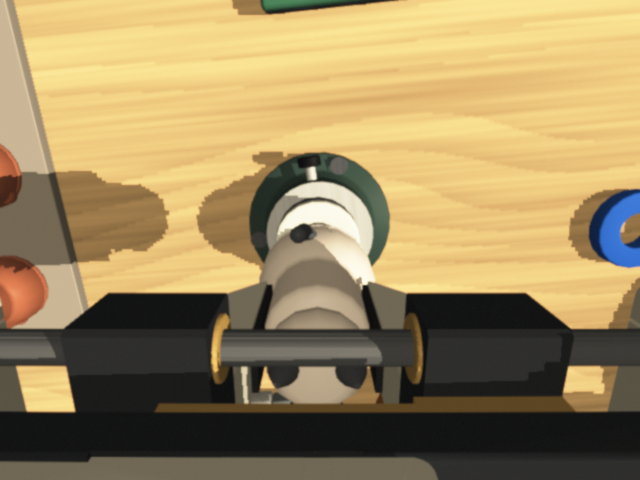

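View pics/sc26.png

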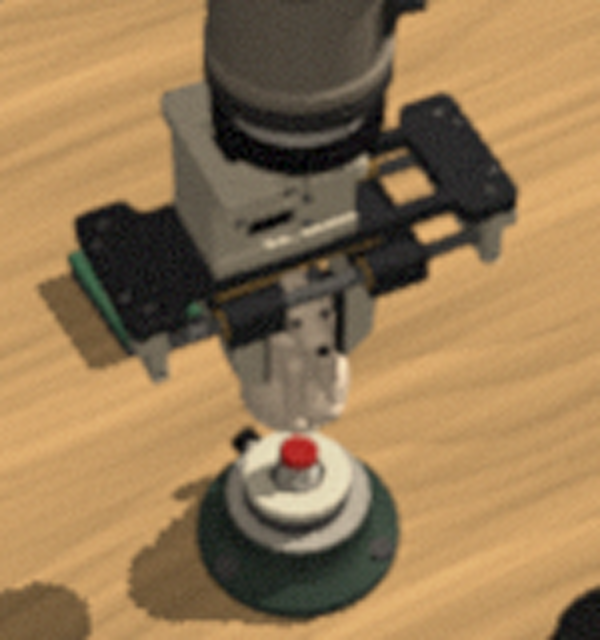

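View pics/sd26.png

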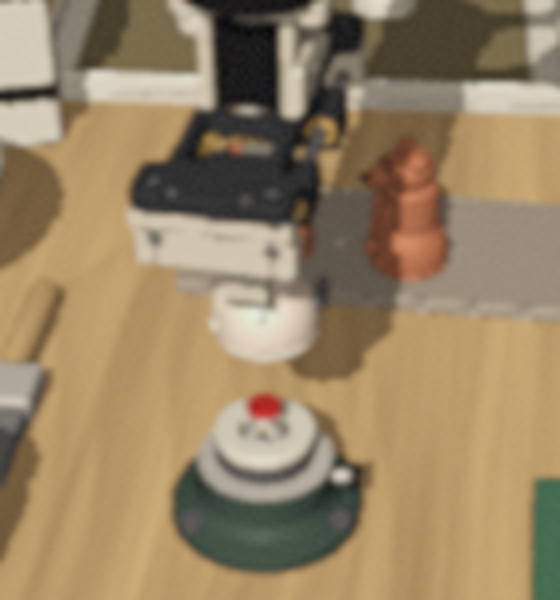

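Call:
play_rows(moves=[[1,0,0,-10,0],[1,0,0,-12,0],[1,0,0,-12,0],[1,0,0,-8,0],[1,0,0,-3,0]])

```text
clock: 20.58
tool_pos: [0.5723, -0.0105, 0.1088]
ee_rot: [[-0.003, -0.996, 0.087], [0.001, 0.087, 0.996], [-1.0, 0.003, 0.0]]
wrist_force: [-0.5, 0.1, -1.8]
grip_width: 0.0383
```

Call:
play_rows(moves=[[1,0,0,0,0],[1,0,0,0,0],[1,0,0,0,0],[1,0,0,0,0],[1,0,0,0,0]])

```text
clock: 21.0
tool_pos: [0.5736, -0.0106, 0.1113]
ee_rot: [[0.001, -0.996, 0.087], [-0.0, 0.087, 0.996], [-1.0, -0.001, 0.0]]
wrist_force: [0.4, -0.2, -2.1]
grip_width: 0.0374
```

```bash
python3 - <<'E'
from h import *
s=ctrl.read_state();print(s["clock"],(s["tool_pos"]*1000).round(1),s["wrist_force"].round(1),s["grip_width"])
c=ctrl.capture("wrist");save(c,"w27.png",(200,130,440,330),3)
c=ctrl.capture("scene");save(c,"sc27.png",(290,220,360,310),6)
c=ctrl.capture("side");save(c,"sd27.png",(260,190,335,280),6)
E
cd pics; python3 -c "
import cv2,numpy as np
a=cv2.imread('sc27.png');b=cv2.imread('sd27.png');h=min(a.shape[0],b.shape[0]);cv2.imwrite('m27.png',cv2.resize(np.hstack([a[:h,:],b[:h,:]]),None,fx=.85,fy=.85))"
```

```text
21.0 [573.6 -10.6 111.3] [ 0.4 -0.2 -2.1] 0.03742530958297541
```

View pics/w27.png

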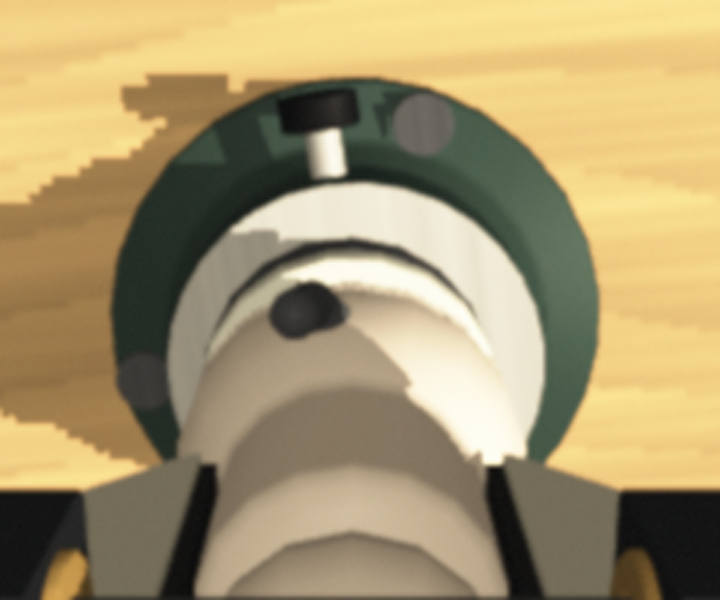

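View pics/m27.png

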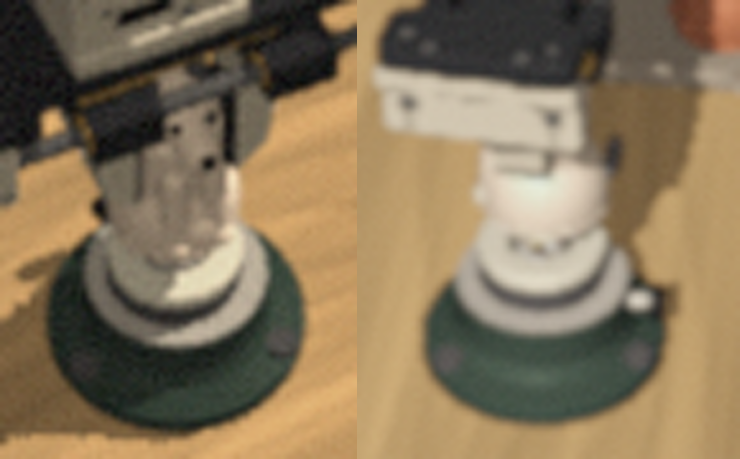

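Call:
play_rows(moves=[[1,0.3,0.3,-2,0],[1,0,0,-3,0],[1,0,0,-3,0],[1,0,0,-2,0],[1,0,0,0,0]])

```text
clock: 21.57
tool_pos: [0.5738, -0.0103, 0.1009]
ee_rot: [[0.001, -0.996, 0.087], [0.0, 0.087, 0.996], [-1.0, -0.001, 0.0]]
wrist_force: [-1.4, 0.6, 4.6]
grip_width: 0.0375
```

Call:
play_rows(moves=[[1,0,0,0,0],[1,0,0,0,0]])

```text
clock: 21.73
tool_pos: [0.5738, -0.0103, 0.1012]
ee_rot: [[0.001, -0.996, 0.087], [0.0, 0.087, 0.996], [-1.0, -0.001, 0.0]]
wrist_force: [-0.8, 0.9, 4.0]
grip_width: 0.038
```

Call:
play_rows(moves=[[1,0,0,-2,0],[1,0,0,-2,0],[1,0,0,-2,0],[1,0,0,-2,0],[1,0,0,0,0]])

```text
clock: 22.15
tool_pos: [0.5739, -0.0103, 0.0932]
ee_rot: [[0.001, -0.996, 0.087], [-0.0, 0.087, 0.996], [-1.0, -0.001, 0.0]]
wrist_force: [-2.0, 0.2, 8.1]
grip_width: 0.0377
```

Call:
play_rows(moves=[[1,0,0,-0.5,0],[1,0,0,0,0],[1,0,0,0,0]])

```text
clock: 22.4
tool_pos: [0.574, -0.0103, 0.0931]
ee_rot: [[0.001, -0.996, 0.087], [-0.0, 0.087, 0.996], [-1.0, -0.001, 0.0]]
wrist_force: [-2.1, 0.9, 7.3]
grip_width: 0.0374
```

Call:
play_rows(moves=[[1,0,0,-1,0],[1,0,0,-1,0],[1,0,0,0,0],[1,0,0,0,0]])

```text
clock: 22.73
tool_pos: [0.574, -0.0103, 0.0913]
ee_rot: [[0.001, -0.996, 0.087], [-0.0, 0.087, 0.996], [-1.0, -0.001, -0.0]]
wrist_force: [-1.8, 1.1, 9.2]
grip_width: 0.0379
```

Call:
play_rows(moves=[[1,0,0,-0.7,0],[1,0,0,0,0],[1,0,0,0,0]])

```text
clock: 22.98
tool_pos: [0.574, -0.0103, 0.0908]
ee_rot: [[0.002, -0.996, 0.087], [-0.0, 0.087, 0.996], [-1.0, -0.002, -0.0]]
wrist_force: [-1.4, 0.9, 10.3]
grip_width: 0.0373
```

Call:
play_rows(moves=[[1,0,0,-0.7,0],[1,0,0,0,0],[1,0,0,0,0]])

```text
clock: 23.23
tool_pos: [0.574, -0.0103, 0.0907]
ee_rot: [[0.002, -0.996, 0.087], [-0.0, 0.087, 0.996], [-1.0, -0.002, -0.0]]
wrist_force: [-4.0, 1.1, 15.5]
grip_width: 0.038
```

Call:
play_rows(moves=[[1,0,0,-0.7,0],[1,0,0,0,0],[1,0,0,0,0]])

```text
clock: 23.48
tool_pos: [0.5741, -0.0103, 0.0907]
ee_rot: [[0.002, -0.996, 0.087], [-0.0, 0.087, 0.996], [-1.0, -0.002, -0.0]]
wrist_force: [-6.1, 0.8, 19.8]
grip_width: 0.0376
```

```bash
python3 - <<'E'
from h import *
s=ctrl.read_state();print(s["clock"],(s["tool_pos"]*1000).round(1),s["wrist_force"].round(1),s["torque"].round(2),s["grip_width"])
c=ctrl.capture("wrist");save(c,"w28.png",(200,130,440,330),3)
c=ctrl.capture("scene");save(c,"sc28.png",(290,220,360,310),6)
c=ctrl.capture("side");save(c,"sd28.png",(260,190,335,280),6)
E
cd pics; python3 -c "
import cv2,numpy as np
a=cv2.imread('sc28.png');b=cv2.imread('sd28.png');h=min(a.shape[0],b.shape[0]);cv2.imwrite('m28.png',cv2.resize(np.hstack([a[:h,:],b[:h,:]]),None,fx=.85,fy=.85))"
```

```text
23.4833 [574.1 -10.3  90.7] [-6.1  0.8 19.8] [ 0.24  1.03 -0.  ] 0.03760533973141106
```

View pics/w28.png

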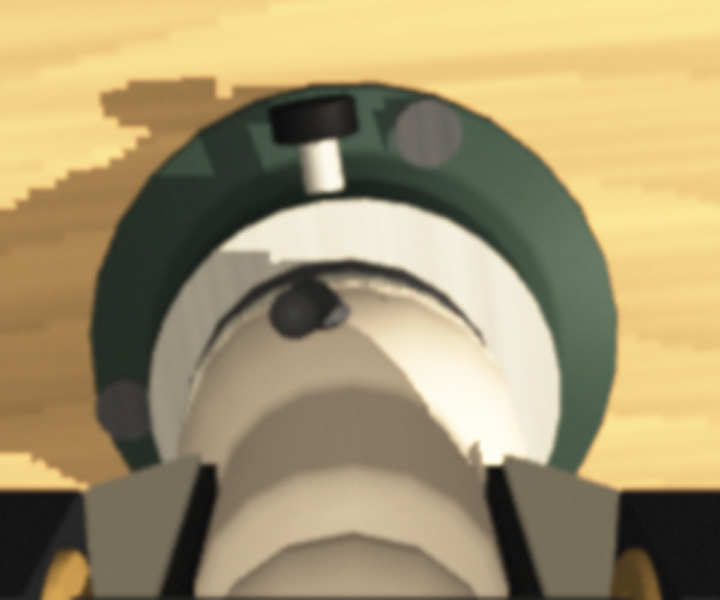

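View pics/m28.png

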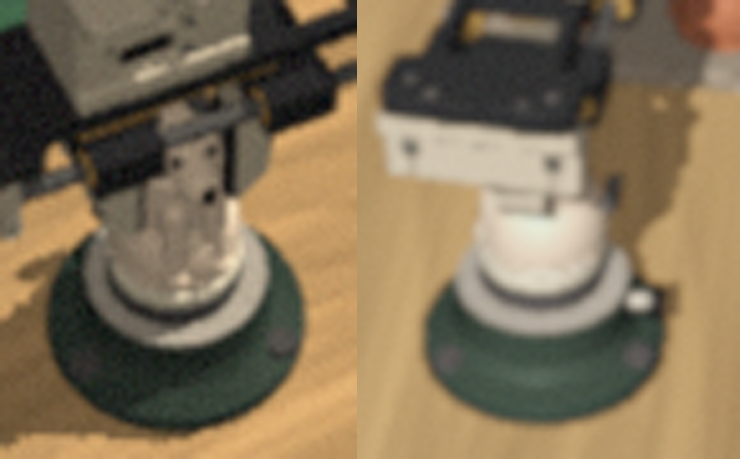

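Call:
play_rows(moves=[[1,-0.6,0,0,0],[1,0,0,0,0],[1,0,0,0,0],[1,0,0,0,0]])

```text
clock: 23.97
tool_pos: [0.574, -0.0103, 0.0906]
ee_rot: [[0.003, -0.996, 0.087], [-0.0, 0.087, 0.996], [-1.0, -0.004, -0.0]]
wrist_force: [-3.9, 0.2, 17.4]
grip_width: 0.0378
```

Call:
play_rows(moves=[[1,0,0,0,0],[1,0,0,0,0],[1,0,0,0,0],[1,0,0,0,0],[1,0,0,0,0]])

```text
clock: 24.38
tool_pos: [0.574, -0.0103, 0.0907]
ee_rot: [[0.004, -0.996, 0.087], [-0.0, 0.087, 0.996], [-1.0, -0.004, -0.0]]
wrist_force: [-4.6, 0.3, 18.1]
grip_width: 0.0378
```

Run:
```python
from h import *
c=ctrl.capture("scene");save(c,"final.png");s=ctrl.read_state();print(s["clock"],(s["tool_pos"]*1000).round(1),s["wrist_force"].round(1),s["grip_width"])
```

```text
24.4333 [574.  -10.3  90.7] [-4.5  1.2 18.8] 0.03766727814643788
```

View pics/final.png

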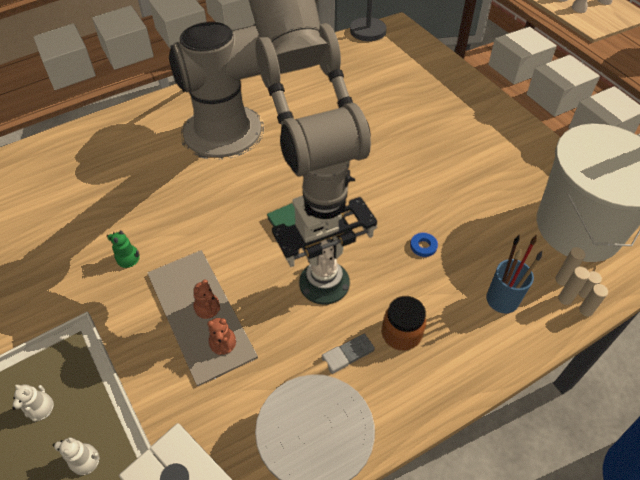

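Both bears, the blue ring (424,244), the jar and the brush are where they were. The dog is seated on the stamper at about (325,275).

```bash
python3 -c "
from bench import ctrl
print(ctrl.finish_job())"
```

```text
the job is handed in; nothing more can be done
None
```

The job is handed in at about 24.4 s. The steel collar and then the nylon ring are on the base, and the gripper still holds the dog pressed down on them over the stamp. The interface gives no verdict, so what follows is from my own readings.

- **Rings:** The collar touched down with the fingertips at 46.1 mm (46 expected) and the nylon ring at 54.2 mm (54.3 expected). Each was then let go, and in the pictures both lay flat and concentric with the stamp.
- **Press:** The dog came to a firm stop at a fingertip height of 90.7 mm; 90.8 mm matches both rings home and 14 mm of stamp travel. The wrist reads about 18–19 N upward and steady. I put that at roughly 8–10 N of foot on ring, far below the 60 N limit.
- **Centring and grip:** The commanded point is within about 1 mm of the measured stamp axis. The side and wrist pictures showed the foot centred on the ring, and the fingers hold the torso at 37.7 mm.
- **Bystanders:** The last scene picture shows the bears, blue ring, jar and brush where they were. The ink tin is partly hidden by the gripper; what shows has not moved.

**Disagreements:**
- The camera views differed by 2–3 mm on ring and stamp positions, and by up to about 10 mm in x on the first dog estimates. I went by the wrist camera.
- A sideways force of about 4.5 N in x remains at the wrist after I eased it.
- The spring force just before contact read about 1 N below the calculated value.
- I judged the dog's tilt only by eye.

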